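# Open the glaze scale's battery door with a pin tool

### The arm

A 7-joint arm with a two-finger parallel gripper is mounted at the origin on the work surface. World frame = base frame: x ahead of the robot, y to its left, z up, the work surface at z = 0. Lengths are in m, angles in rad, forces in N, time in s.
With the tool pointing down it reaches from about 0.425 to 0.925 m from the base axis. Payload 6.8 kg.
Tool frame: the origin (TCP) lies midway between the tips of the shut fingers; the grasp point (between the pads) lies 19 mm behind it (bot.grasp_offset is the distance from the TCP to the grasp point, in m); z points along the fingers, x is the direction in which the jaws open and shut, and the axes are right-handed (so a half turn about z gives the same grasp; the last joint's range is limited). The gripper opens to 85 mm and grips with 20 to 120 N. Pads are 22 mm wide; open, the fingers measure 114 mm over their backs; the gripper's body (76 mm by 85 mm) begins 54 mm behind the grasp point. The pads swing forward as they close: fully open they stand 13 mm farther back than shut.
Start: joints at [1.093, 0.477, 0.022, 1.555, -0.011, 1.109, -0.083], TCP at [0.244, -0.629, 0.231] pointing down, gripper open.
Joint ranges: [-2.96, 2.96], [-0.34, 2.1], [-1.41, 1.46], [0.24, 2.44], [-1.37, 4.51], [0.17, 1.92], [-2.96, 2.96]. Speed limits (rad/s): [2.39, 2.39, 3.14, 3.14, 3.14, 3.14, 3.14].

### API

Orientations are given as a unit quaternion [w, x, y, z].
In Python, from station import bot, imaging gives the robot as it stands. The module is installed in compiled form; this text tells all that it offers.
- The arm moves only by the tool apply_moves, never from a script. Its argument "increments" is a list of rows, each a list of 7 numbers: the shift along the tool's x, y, z in mm, then the turn, a rotation vector about the tool's x, y, z in degrees, then the closure, from -1 (fully open) to 1 (shut). In form: [[dx, dy, dz, rx, ry, rz, grip], ...]. A call has exactly 8 rows; each row shifts and turns the pose as measured when the row begins, along the tool's axes as they then stand; what a row does not reach is not made up. A row lasts 1/8 s, in which the tool goes at most 62.5 mm and 10.7 degrees, less where a joint would pass 70% of its speed; a pose out of reach is approached as far as the arm can. A call with a gripper value outside its range is refused whole. The fingers move at their own pace and stop on an object; "grip_force" is the grip in N (left out, the last holds). Time passes only in rows, so rows that do not move let the fingers close, or fill a call up. It gives the time, the measured TCP pose, the force and the opening at its end, in the units of the state.
- bot.get_obs(): the state, without advancing time (a new reading comes with each control period).
- imaging.read_camera(name): name is "scene" or "top" or "wrist"; returns the picture (420x560x3 uint8, red, green, blue); there is no depth.
- imaging.get_calibration(name): a dict with "K" (3x3 intrinsics, pixels), "k1" (the pictures are not rectified: a ray, as slopes to the right and down, at radius r is drawn at 1 + k1 r^2 times it, then the intrinsics apply), "extrinsics" (4x4, takes a point from camera to world coordinates). Camera axes: x right, y down, z forward; pixel columns grow to the right and rows downward; lengths in m; the calibration is good to about 2 mm. A picture is of the moment at which its call begins: read the wrist's pose just before it. get_calibration takes no time and is no camera call; for the wrist camera it gives the pose at the moment of the call.
- bot.hand_in(): hands the job in, once; it reports no verdict.
The state is a dict: "t": time; "q": joint angles; "joint_vel": joint speeds; "joint_torque": joint torques, N m; "eef_pos": TCP position; "tool_rot": TCP orientation; "contact_force": force on the tool from outside, world axes, zero at the start; "torque": the same for the moment, N m; "gripper_width": opening from 0.0 (shut) to 1.0 (fully open).
Only numpy, scipy, OpenCV 4.12 (cv2) and the standard library are available. Lean on these libraries where they do the work, as an engineer would, in place of code of your own. Each camera call takes 0.05 s, during which the arm holds its last target.

### The job

The glaze scale is lying face down on its foam mat for a battery change. Take the red-banded pin tool from the tool rack, put its pin down the hole in the white battery door, hold the orange catch at the bottom of it pressed down and, keeping it held down with the pin, push the door out along its rails until it is fully open; the catch is thin plastic, so press and push gently and never force the door while it is still caught. Then stand the pin tool back in its own hole in the rack, seated and upright, and leave the other tools, the jar and the bowl where they are.

Things in the scene. Friction and masses are not known exactly. Their poses are not given: they have to be found in the camera images.
- pin_tool: Pin tool standing in one of the rack's three holes (which one varies): pale wooden handle 18 mm diameter, 95 mm long, red band near its top; below it a round-ended steel pin 5 mm diameter, 40 mm long. About 60 g. Origin: centre of the handle, 87.5 mm above the pin's end; +z up along the tool. Seated in the rack, the centre is 99.5 mm above the table.
- pin_tip (a point): The lower end of the pin tool's pin, on its axis; same axes as the tool.
- rack: Fixed wooden tool rack, 60 (x) x 236 (y) mm, end cheeks 90 mm high. Origin: centre of its underside; three holes at x = 0, y = -72, 0, +72 mm. Upper board: top at 82 mm, 12 mm thick, holes 23.5 mm wide. Lower board: top at 52 mm, 12 mm thick, holes 11 mm wide that take only a tool's pin; the handle's end rests on it. Fingers have free room on the +x and -x sides of a handle.
- scale: Bench scale lying face down: dark case 230 (x) x 190 (y) x 40 mm, upper face 76 mm above the table; rubber feet 5 mm high stand up from it at x = +-96, y = +-77 mm; white battery door at its +x end. Origin: centre of the case, 46 mm below its upper face; +z up. The door slides out towards the scale's +x.
- mat: Fixed blue-grey foam mat, 270 x 220 x 22 mm, origin at the centre of its underside. The scale rests on it on its round weighing pan (136 mm wide, its centre 25 mm from the case's centre, towards the door) and can sink and rock: a press on the catch takes the case down by a millimetre or two with the door shut, by several times that with the door well out.
- battery_door (a joint): How far the white, ribbed battery door (88 x 76 mm, flush with the case's upper face) has slid out, in m: 0 shut, 0.050 fully open at its stop. It drags with about 2.5 N and stays where it is left. With the catch up it is locked with under 1 mm of play; a second tooth locks it again about 34 mm out and reaches to 44 mm, so the catch must be held down there too.
- catch: Orange spring catch in an 11 mm round hole (orange ring round it) through the door, moving with it. Origin: centre of its top, 6 mm below the door's face; +x as the scale's, +z up. It goes down 5.2 mm to its stop: starts to move at 5 N, frees the door near 4.2 mm (about 8 N), is on its stop at about 9 N. It breaks above 14 N; over 30 N in all from the pin on door and catch breaks the teeth.
- loop_tool: Bystander: wire loop tool with a dark handle in another hole of the rack, handle as the pin tool's, 24 mm loop on top, 172 mm above the table. Origin: centre of the handle.
- wood_knife: Bystander: wooden knife tool with a green band in another hole of the rack, handle as the pin tool's, flat blade on top, 168 mm above the table. Origin: centre of the handle.
- glaze_jar: Bystander: lidded blue glaze jar, 70 mm diameter, 85 mm high. Origin: centre of its underside.
- bisque_bowl: Bystander: terracotta bowl, 110 mm diameter, 55 mm high. Origin: centre of its underside.

How it is judged:
On the way, in this order (a step that is already met when the one before it is completed fails the run):
1. the pin holds the catch down and the door has left its shut position (contact force between pin_tool and catch above 2 N and value of joint battery_door above 0.004 m), for 0.05 s.
2. with the pin still on the catch the door has come past the face of the second tooth (contact force between pin_tool and catch above 1 N and value of joint battery_door above 0.036 m), for 0.05 s.
At the end, for the whole second after the job is handed in: The battery door is open to within 4 mm of its stop; the pin tool stands released and at rest in the hole it came from, seated (within 8 mm of its first position) and upright within 0.15 rad; the other two tools, the jar and the bowl are within 20 mm of where they were (value of joint battery_door above 0.046 m and distance of pin_tool from where it was at the start of the episode below 0.008 m and angle between pin_tool's own z axis and vertical below 0.15 rad and linear speed of pin_tool below 0.02 m/s and distance of each of loop_tool, wood_knife, glaze_jar, bisque_bowl from where it was at the start of the episode below 0.02 m); the robot touches nothing.
It fails at once if the catch pressed harder than 14 N (contact force between pin_tool and catch above 14 N).
It fails at once if the scale, its door and catch together pushed by the pin tool harder than 30 N (contact force between pin_tool and scale above 30 N).
It fails at once if a bystander knocked out of place (distance of any of loop_tool, wood_knife, glaze_jar, bisque_bowl from where it was at the start of the episode above 0.05 m).
It also fails if it takes over 72 s, if anything falls off the work surface, if the arm or the gripper's body presses on something with over 40 N, if the wrist force passes 120 N, or if a joint passes its speed limit or range.

## Working session

There is one attempt and no reset: what is moved stays moved. The work goes in short steps, Python scripts to look and compute and a tool call to move; the robot and the scene stay as the last step left them, time stands still between calls to the robot, and variables do not carry over. Pictures are saved under pics/ and viewed, and the job is handed in when it is done.

Besides the shell and the picture viewer there is one more tool, called after "Call:" by a JSON object that holds its "op" and its "data", one argument or row to a line. apply_moves: Moves the arm, as the interface text tells. Its arguments: {"type":"object","properties":{"increments":{"type":"array","items":{"type":"array","items":{"type":"number"}}},"grip_force":{"type":"number"}},"required":["increments"]}

```bash
mkdir -p pics; cat > h.py <<'E'
import numpy as np, cv2
from station import bot, imaging
def shot(name,fn):
    c=imaging.get_calibration(name); im=imaging.read_camera(name)
    cv2.imwrite('pics/'+fn,im[:,:,::-1].copy()); return im,c
def ray(c,u,v):
    K=np.array(c['K']);E=np.array(c['extrinsics'])
    d=np.array([(u-K[0,2])/K[0,0],(v-K[1,2])/K[1,1]]);s=d.copy()
    for _ in range(30): s=d/(1+c['k1']*(s@s))
    w=E[:3,:3]@np.array([s[0],s[1],1]);return E[:3,3],w/np.linalg.norm(w)
def plane(c,u,v,z):
    o,w=ray(c,u,v);return o+w*(z-o[2])/w[2]
def tri(c1,p1,c2,p2):
    o1,a=ray(c1,*p1);o2,b=ray(c2,*p2)
    t=np.linalg.lstsq(np.stack([a,-b],1),o2-o1,rcond=None)[0]
    P,Q=o1+a*t[0],o2+b*t[1];return (P+Q)/2,np.linalg.norm(P-Q)
def proj(c,p):
    E=np.array(c['extrinsics']);K=np.array(c['K'])
    q=E[:3,:3].T@(np.array(p)-E[:3,3]);s=q[:2]/q[2];s=s*(1+c['k1']*(s@s))
    return K[0,0]*s[0]+K[0,2],K[1,1]*s[1]+K[1,2]
E
python3 - <<'E'
from h import *
import pickle
cs={}
for n in('scene','top','wrist'):
    im,c=shot(n,n+'0.png');cs[n]=(im,c);print(n,np.round(c['extrinsics'],3).tolist(),np.array(c['K'])[0,0],c['k1'])
pickle.dump(cs,open('c0.pkl','wb'))
o=bot.get_obs();print(o)
E
```

```text
scene [[-0.409, 0.52, -0.75, 1.359], [0.912, 0.242, -0.33, 0.442], [0.01, -0.819, -0.573, 0.694], [0.0, 0.0, 0.0, 1.0]] 479.2031731974143 0.04313052661068023
top [[0.093, -0.969, 0.23, 0.33], [-0.996, -0.091, 0.02, 0.107], [0.002, -0.231, -0.973, 1.223], [0.0, 0.0, 0.0, 1.0]] 422.3320228317429 -0.11919660099366618
wrist [[0.361, -0.888, -0.284, 0.317], [-0.932, -0.345, -0.109, -0.601], [-0.001, 0.304, -0.953, 0.372], [0.0, 0.0, 0.0, 1.0]] 335.4784539091471 -0.023917714597060043
{'t': 0.15, 'q': array([ 1.09290332,  0.47764283,  0.02237838,  1.55625172, -0.01150847,
        1.10931031, -0.08309017]), 'joint_vel': array([ 0.00143888, -0.00117549, -0.00025015, -0.00389451,  0.00122878,
       -0.0011658 ,  0.00030496]), 'joint_torque': array([ 3.13264900e-03, -5.96920109e+01,  1.61025435e+00, -2.81490701e+01,
        1.26103839e-02,  6.55538912e-03, -2.62014606e-05]), 'eef_pos': array([ 0.243763  , -0.6289336 ,  0.23051625]), 'tool_rot': array([-3.71499964e-04,  8.25050719e-01, -5.65058193e-01, -6.42079425e-04]), 'contact_force': array([ 0.39012322,  0.27109403, -0.42611634]), 'torque': array([ 0.03953624, -0.02493653,  0.01956736]), 'gripper_width': 0.9969932201608597}
```

View pics/scene0.png

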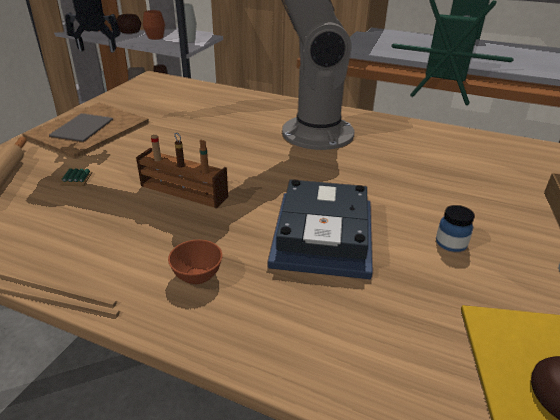

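View pics/top0.png

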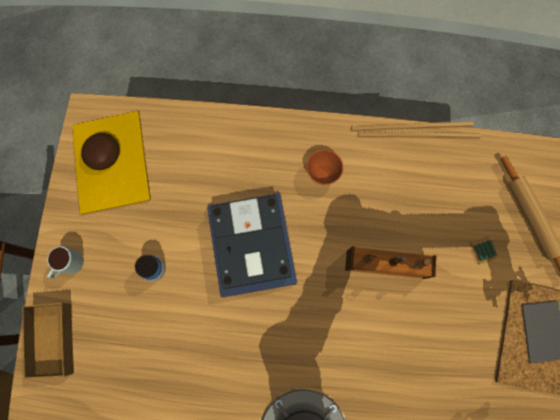

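View pics/wrist0.png

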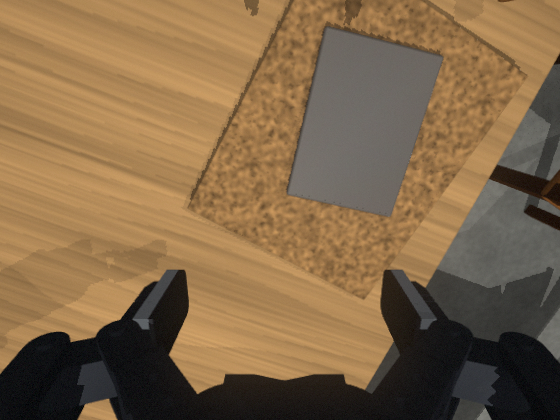

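The scene view shows the red-banded tool at the left end of the rack, near (155,145). The scale is at about (323,225) with the white door at its near end. I'll zoom in on both.

```bash
python3 - <<'E'
from h import *
import pickle
cs=pickle.load(open('c0.pkl','rb'))
def crop(n,x0,x1,y0,y1,k): return cv2.resize(cs[n][0][y0:y1,x0:x1,::-1],None,fx=k,fy=k,interpolation=cv2.INTER_CUBIC)
a=crop('top',200,300,185,305,4);b=crop('top',340,440,235,285,4)
c=np.zeros((480,800,3),np.uint8);c[:,:400]=a;c[:200,400:]=b;cv2.imwrite('pics/z1.png',c)
a=crop('scene',265,385,170,280,4);b=crop('scene',130,235,125,210,3)
c=np.zeros((440,800,3),np.uint8);c[:440,:480]=a;c[:255,480:795]=b;cv2.imwrite('pics/z2.png',c)
E
```

```text
(no output)
```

View pics/z1.png

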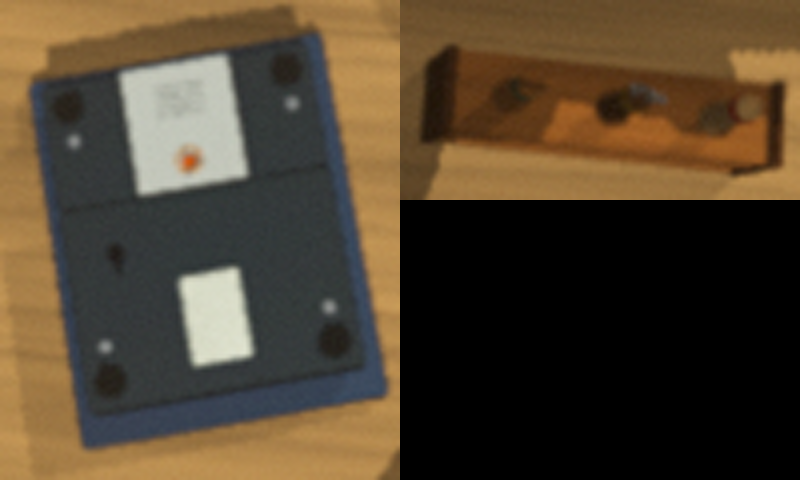

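View pics/z2.png

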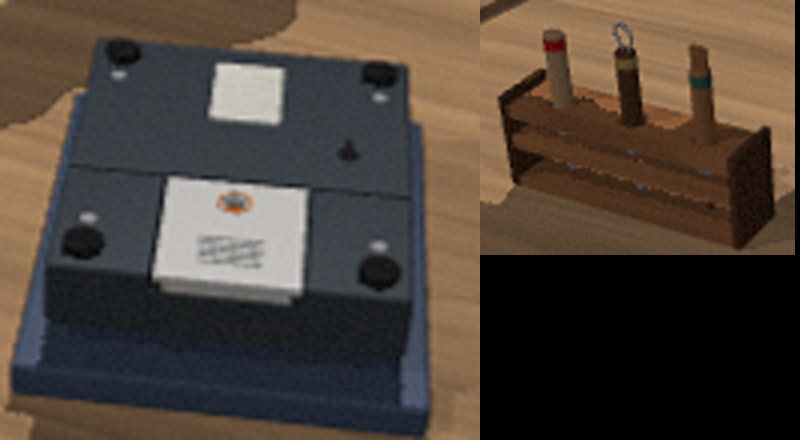

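```bash
python3 - <<'E'
from h import *
import pickle
cs=pickle.load(open('c0.pkl','rb'))
T,S=cs['top'],cs['scene']
print('tool top',plane(T[1],427,261.75,.147),tri(T[1],(427,261.75),S[1],(154.3,136)))
for n in('top','scene'):
    im,c=cs[n];h=cv2.cvtColor(im,cv2.COLOR_RGB2HSV)
    m=cv2.inRange(h,(3,110,120),(18,255,255)).astype(bool)
    y0,y1,x0,x1=(195,235,225,270) if n=='top' else (212,228,300,350)
    ys,xs=np.nonzero(m[y0:y1,x0:x1]);print(n,len(xs),xs.mean()+x0,ys.mean()+y0,'hole',plane(c,xs.mean()+x0,ys.mean()+y0,.076))
    # white door
    m=cv2.inRange(h,(0,0,110),(180,60,255))
    sub=np.zeros_like(m)
    b=(195,240,225,265) if n=='top' else (212,246,300,345)
    sub[b[0]:b[1],b[2]:b[3]]=m[b[0]:b[1],b[2]:b[3]]
    cn=max(cv2.findContours(sub,0,2)[0],key=cv2.contourArea);r=cv2.minAreaRect(cn);bx=cv2.boxPoints(r)
    P=np.array([plane(c,*p,.076)[:2] for p in bx]);print(np.round(P,4).tolist(),P.mean(0))
    for i in range(4):
        e=P[(i+1)%4]-P[i];print(np.linalg.norm(e),np.degrees(np.arctan2(e[1],e[0])))
# feet top view z=.081
f={'bl':(66,107),'br':(287,70),'fl':(110,380),'fr':(335,342)}
for n,(a,b) in f.items(): f[n]=plane(T[1],200+a/4,185+b/4,.081)[:2]; print(n,f[n])
g=(f['bl']+f['br'])/2-(f['fl']+f['fr'])/2;print('yaw',np.degrees(np.arctan2(g[1],g[0])),np.linalg.norm(g));g=f['bl']-f['br'];print(np.degrees(np.arctan2(g[1],g[0])),np.linalg.norm(g)); print('ctr',sum(f.values())/4)
# rack ends (top board of cheeks z=.09)
for p in((438,48),(428,138),(783,85),(775,172)): print(plane(T[1],340+(p[0]-400)/4,235+p[1]/4,.09))
E
```

```text
tool top [ 0.47820063 -0.2735691   0.147     ] (array([ 0.47859785, -0.27473138,  0.14255388]), np.float64(0.0008680498286810158))
top 38 236.71052631578948 208.78947368421052 hole [0.58814445 0.23947856 0.076     ]
[[0.6046, 0.263], [0.6251, 0.1874], [0.5376, 0.1638], [0.5176, 0.2382]] [0.57125517 0.21309625]
0.07837347032515259 -74.8569557715394
0.09059839526945918 -164.89825780408964
0.07702363868073776 105.04122187787755
0.09047061154707686 15.956647673311526
scene 6 323.6666666666667 221.66666666666666 hole [0.55463137 0.20845621 0.076     ]
[[0.6304, 0.1893], [0.5429, 0.1615], [0.5217, 0.2402], [0.6098, 0.2622]] [0.57621183 0.21329214]
0.09183154488214464 -162.35756202182662
0.08148165455157996 105.10616417765344
0.09088649960682593 14.040809191861369
0.07573310131017233 -74.23501981315556
bl [0.57333374 0.29400532]
br [0.61409385 0.1435988 ]
fl [0.38954266 0.24141207]
fr [0.42927551 0.09341288]
yaw 15.580037083913997 0.19133508659787776
105.16294409182686 0.15583165637648147
ctr [0.50156144 0.19310727]
[ 0.50785222 -0.07846399  0.09      ]
[ 0.44646174 -0.07527263  0.09      ]
[ 0.50319632 -0.31812254  0.09      ]
[ 0.4433867 -0.3136138  0.09     ]
```

```bash
cat >> h.py <<'E'
from scipy.spatial.transform import Rotation as R
def Rt(o): q=o['tool_rot'];return R.from_quat([q[1],q[2],q[3],q[0]])
def down(yaw): # tool x at yaw deg, z down
    a=np.radians(yaw);x=np.array([np.cos(a),np.sin(a),0]);z=np.array([0,0,-1.]);return R.from_matrix(np.stack([x,np.cross(z,x),z],1))
def plan(tgt,yaw,n,p0=None,R0=None,g=-1):
    o=bot.get_obs();p0=o['eef_pos'] if p0 is None else p0;R0=Rt(o) if R0 is None else R0
    rv=(R0.inv()*down(yaw)).as_rotvec()
    for i in range(n):
        Ri=R0*R.from_rotvec(rv*i/n)
        d=Ri.inv().apply((np.array(tgt)-p0)/n)*1000
        print([*np.round(d,1).tolist(),*np.round(np.degrees(rv/n),2).tolist(),g])
def st():
    o=bot.get_obs();m=Rt(o).as_matrix();print('t%.2f'%o['t'],'pos',np.round(o['eef_pos']*1000,2),'yaw %.2f'%np.degrees(np.arctan2(m[1,0],m[0,0])),'z',np.round(m[:,2],4),'F',np.round(o['contact_force'],2),'M',np.round(o['torque'],3),'w %.3f'%o['gripper_width']);return o
E
python3 - <<'E'
from h import *
import pickle
c=pickle.load(open('c0.pkl','rb'))['top'][1]
print(plane(c,247,224.75,.076))
plan([.478,-.255,.235],-1.5,8)
E
```

```text
[0.54573081 0.20589437 0.076     ]
[-33.0, -44.2, -0.5, -0.01, 0.01, -8.41, -1]
[-26.2, -48.5, -0.5, -0.01, 0.01, -8.41, -1]
[-18.8, -51.9, -0.5, -0.01, 0.01, -8.41, -1]
[-11.0, -54.0, -0.5, -0.01, 0.01, -8.41, -1]
[-3.0, -55.1, -0.5, -0.01, 0.01, -8.41, -1]
[5.1, -54.9, -0.6, -0.01, 0.01, -8.41, -1]
[13.1, -53.6, -0.6, -0.01, 0.01, -8.41, -1]
[20.8, -51.1, -0.6, -0.01, 0.01, -8.41, -1]
```

Call:
{"op": "apply_moves", "data": {
  "increments": [
    [-33, -44, -0.5, 0, 0, -8.4, -1],
    [-26, -48.5, -0.5, 0, 0, -8.4, -1],
    [-19, -52, -0.5, 0, 0, -8.4, -1],
    [-11, -54, -0.5, 0, 0, -8.4, -1],
    [-3, -55, -0.5, 0, 0, -8.4, -1],
    [5, -55, -0.5, 0, 0, -8.4, -1],
    [13, -53.5, -0.5, 0, 0, -8.4, -1],
    [21, -51, -0.5, 0, 0, -8.4, -1]
  ]
}}

```text
t: 1.15
eef_pos: [0.4753, -0.2451, 0.2322]
tool_rot: [0.0, 1.0, -0.0, -0.002]
contact_force: [0.5, 0.3, 0.3]
gripper_width: 1.002
```

```bash
python3 - <<'E'
from h import *
st();shot('wrist','w1.png')
E
```

```text
t1.15 pos [ 475.29 -245.13  232.16] yaw -0.02 z [-0.004 -0.    -1.   ] F [0.48 0.27 0.33] M [-0.039 -0.038 -0.012] w 1.002
```

View pics/w1.png

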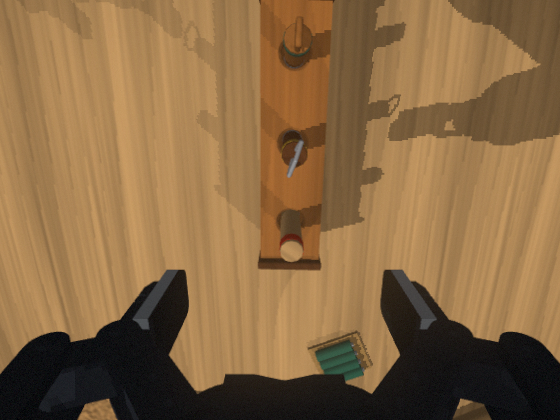

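The red-banded tool top is at about (291,250), next to the rack's end cheek.

```bash
python3 - <<'E'
from h import *
o=st();im,c=shot('wrist','w2.png')
print('top',plane(c,291,250,.147))
for p in((291,43),(291,150)):print(plane(c,*p,.147))
for p in((260,262),(320,262),(328,0),(262,0)):print(plane(c,*p,.086))
cv2.imwrite('pics/w2z.png',cv2.resize(im[200:280,240:340,::-1],None,fx=7,fy=7,interpolation=cv2.INTER_CUBIC))
for z in(.147,.118,.085):print(z,proj(c,[.478,-.2735,z]))
E
```

```text
t1.20 pos [ 479.85 -236.44  232.62] yaw 0.92 z [-7.0e-04  4.2e-03 -1.0e+00] F [3.01 5.85 0.64] M [ 0.425 -0.209  0.005] w 0.997
top [ 0.48635444 -0.26288191  0.147     ]
[ 0.48327432 -0.12320115  0.147     ]
[ 0.48471961 -0.18923081  0.147     ]
[ 0.45890932 -0.30371036  0.086     ]
[ 0.51596315 -0.30277479  0.086     ]
[ 0.51170174 -0.08309497  0.086     ]
[ 0.46149189 -0.08393248  0.086     ]
0.147 (np.float64(279.55536264416827), np.float64(262.783527946258))
0.118 (np.float64(280.0403607271405), np.float64(246.93720470078057))
0.085 (np.float64(280.48785239600596), np.float64(232.32530908163758))
```

View pics/w2z.png

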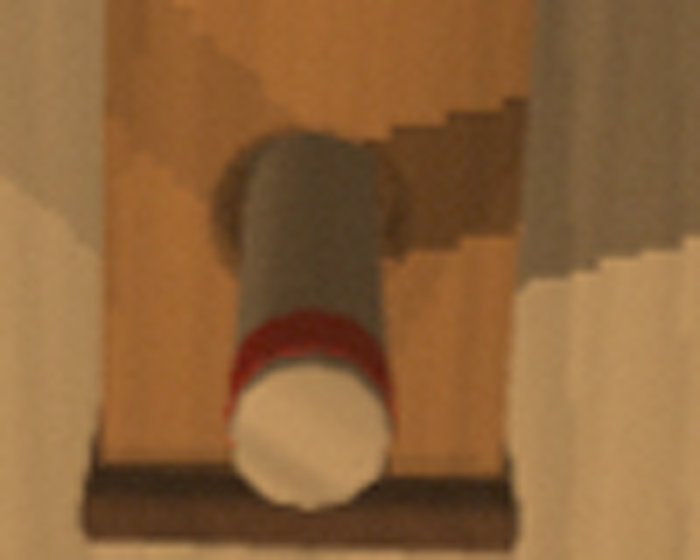

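```bash
python3 - <<'E'
from h import *
o=st();im,c=shot('wrist','w3.png');st()
cv2.imwrite('pics/w3z.png',cv2.resize(im[200:280,240:340,::-1],None,fx=7,fy=7,interpolation=cv2.INTER_CUBIC))
plan([.480,-.272,.175],-1.5,6)
E
```

```text
t1.25 pos [ 478.29 -239.57  232.51] yaw 0.49 z [-0.0017  0.0031 -1.    ] F [-0.21 -0.08  0.45] M [-0.021 -0.029 -0.064] w 1.000
t1.30 pos [ 476.4  -243.2   232.23] yaw 0.10 z [-0.0033  0.0013 -1.    ] F [-0.11 -0.91 -0.03] M [-0.071  0.009 -0.035] w 1.000
[0.6, 4.8, 9.5, -0.01, 0.03, 0.27, -1]
[0.6, 4.8, 9.5, -0.01, 0.03, 0.27, -1]
[0.7, 4.8, 9.5, -0.01, 0.03, 0.27, -1]
[0.7, 4.8, 9.5, -0.01, 0.03, 0.27, -1]
[0.7, 4.8, 9.5, -0.01, 0.03, 0.27, -1]
[0.7, 4.8, 9.5, -0.01, 0.03, 0.27, -1]
```

View pics/w3z.png

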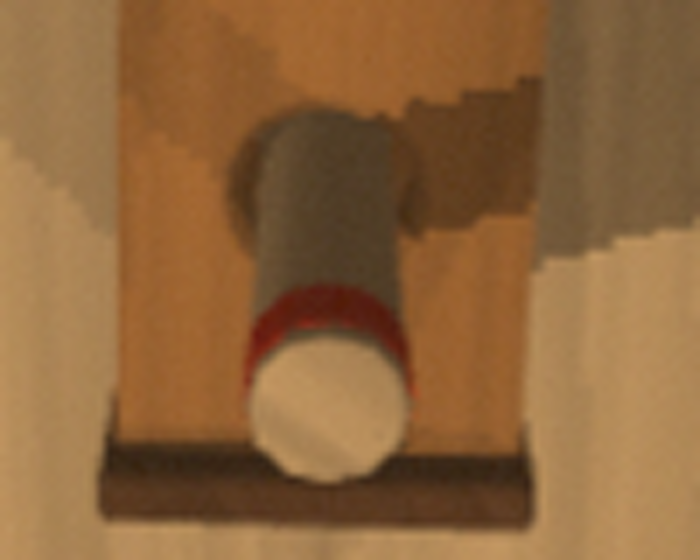

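Call:
{"op": "apply_moves", "data": {
  "increments": [
    [1, 5, 9, 0, 0, 0.3, -1],
    [1, 5, 9, 0, 0, 0.3, -1],
    [1, 5, 9, 0, 0, 0.3, -1],
    [1, 5, 9, 0, 0, 0.3, -1],
    [0, 5, 9, 0, 0, 0.3, -1],
    [0, 5, 9, 0, 0, 0, -1],
    [0, 0, 0, 0, 0, 0, -1],
    [0, 0, 0, 0, 0, 0, -1]
  ]
}}

```text
t: 2.3
eef_pos: [0.4763, -0.2802, 0.1725]
tool_rot: [-0.0, 1.0, -0.018, -0.004]
contact_force: [0.0, 0.2, 0.2]
gripper_width: 0.998
```

```bash
python3 - <<'E'
from h import *
o=st();im,c=shot('wrist','w4.png');st()
import pickle;pickle.dump((im,c),open('w4.pkl','wb'))
E
```

```text
t2.30 pos [ 476.28 -280.23  172.51] yaw -2.09 z [-0.0073  0.001  -1.    ] F [0.04 0.21 0.24] M [-0.009  0.009 -0.031] w 0.998
t2.35 pos [ 476.26 -280.23  172.55] yaw -2.09 z [-0.0073  0.001  -1.    ] F [ 0.17 -0.13 -0.17] M [ 0.041 -0.004 -0.02 ] w 0.999
```

View pics/w4.png

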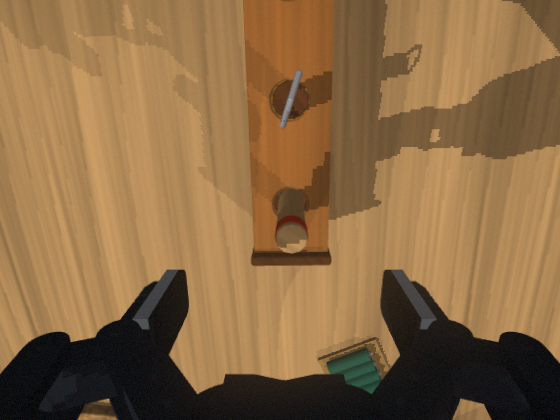

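The tool top is at about (292,238) and the jaws straddle it in x. Now I'll compute its position precisely.

```bash
python3 - <<'E'
from h import *
import pickle
im,c=pickle.load(open('w4.pkl','rb'))
cv2.imwrite('pics/w4z.png',cv2.resize(im[180:270,240:340,::-1],None,fx=7,fy=6,interpolation=cv2.INTER_CUBIC))
h=cv2.cvtColor(im,cv2.COLOR_RGB2HSV)
print(plane(c,292,238,.147),plane(c,290,201,.082))
o=bot.get_obs()
for e in((251,262),(331,262)):print(plane(c,*e,.086))
E
```

```text
[ 0.48169914 -0.27241691  0.147     ] [ 0.48126606 -0.27080234  0.082     ]
[ 0.45038171 -0.31653863  0.086     ]
[ 0.51062243 -0.31852122  0.086     ]
```

View pics/w4z.png

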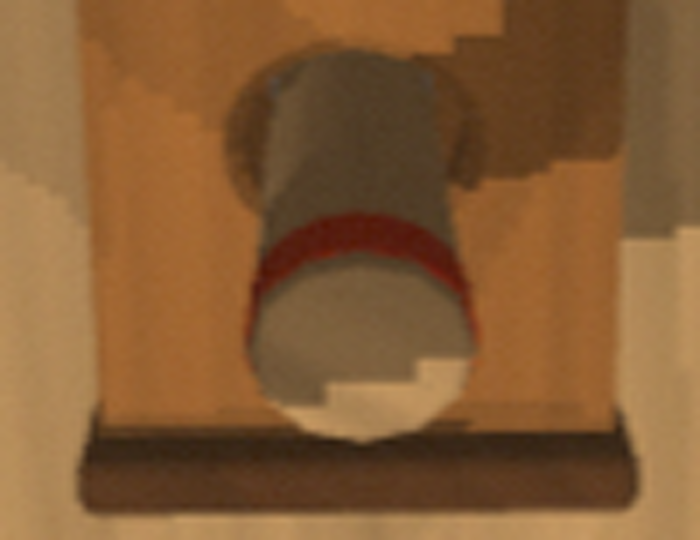

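Call:
{"op": "apply_moves", "data": {
  "increments": [
    [3, -4, 0, 0, 0.4, 0, -1],
    [2, -4, 0, 0, 0, 0, -1],
    [0, 0, 12, 0, 0, 0, -1],
    [0, 0, 20, 0, 0, 0, -1],
    [0, 0, 20, 0, 0, 0, -1],
    [0, 0, 15, 0, 0, 0, -1],
    [0, 0, 5, 0, 0, 0, -1],
    [0, 0, 0, 0, 0, 0, -1]
  ]
}}

```text
t: 3.35
eef_pos: [0.4827, -0.2708, 0.0973]
tool_rot: [-0.0, 1.0, -0.017, 0.001]
contact_force: [-0.5, -0.3, -0.1]
gripper_width: 1.0
```

```bash
python3 - <<'E'
from h import *
o=st()
E
```

```text
t3.35 pos [ 482.75 -270.76   97.26] yaw -1.97 z [ 1.5e-03  2.0e-04 -1.0e+00] F [-0.48 -0.32 -0.14] M [ 0.003  0.042 -0.024] w 1.000
```

Call:
{"op": "apply_moves", "data": {
  "increments": [
    [-1, 1.5, -2, 0, 0, 0, -1],
    [0, 0, 0, 0, 0, 0, 0.5],
    [0, 0, 0, 0, 0, 0, 1],
    [0, 0, 0, 0, 0, 0, 1],
    [0, 0, 0, 0, 0, 0, 1],
    [0, 0, 0, 0, 0, 0, 1],
    [0, 0, 0, 0, 0, 0, 1],
    [0, 0, 0, 0, 0, 0, 1]
  ],
  "grip_force": 70
}}

```text
t: 4.35
eef_pos: [0.4827, -0.273, 0.1012]
tool_rot: [0.001, 1.0, -0.017, 0.002]
contact_force: [-0.6, 0.1, -1.0]
gripper_width: 0.191
```

```bash
python3 - <<'E'
from h import *
o=st();im,c=shot('wrist','w5.png')
plan([.4823,-.272,.170],-2,4)
E
```

```text
t4.35 pos [ 482.71 -272.98  101.24] yaw -1.99 z [ 0.0044 -0.0015 -1.    ] F [-0.62  0.14 -0.95] M [ 0.023  0.005 -0.028] w 0.191
[-0.0, -0.2, -17.2, 0.02, -0.06, 0.0, -1]
[-0.1, -0.2, -17.2, 0.02, -0.06, 0.0, -1]
[-0.1, -0.2, -17.2, 0.02, -0.06, 0.0, -1]
[-0.1, -0.2, -17.2, 0.02, -0.06, 0.0, -1]
```

View pics/w5.png

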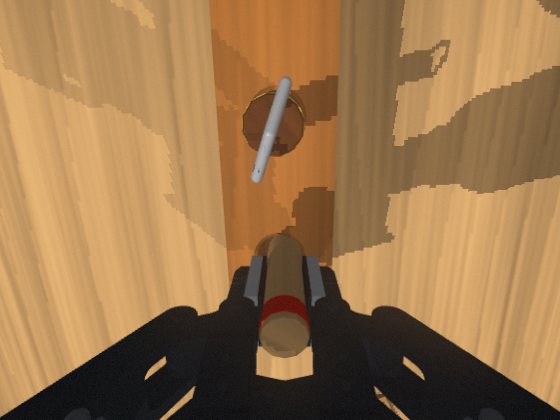

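Call:
{"op": "apply_moves", "data": {
  "increments": [
    [0, 0, -6, 0, 0, 0, 1],
    [0, 0, -15, 0, 0, 0, 1],
    [0, 0, -25, 0, 0, 0, 1],
    [0, 0, -30, 0, 0, 0, 1],
    [0, 0, -35, 0, 0, 0, 1],
    [0, 0, -35, 0, 0, 0, 1],
    [0, 0, -30, 0, 0, 0, 1],
    [0, 0, -10, 0, 0, 0, 1]
  ]
}}

```text
t: 5.4
eef_pos: [0.4816, -0.2719, 0.2991]
tool_rot: [0.001, 1.0, -0.017, 0.004]
contact_force: [-1.1, 0.3, -1.1]
gripper_width: 0.195
```

```bash
python3 - <<'E'
from h import *
o=st()
plan([.50,.17,.265],15.5,12,g=1)
E
```

```text
t5.40 pos [ 481.61 -271.88  299.08] yaw -1.92 z [ 0.007  -0.0024 -1.    ] F [-1.08  0.27 -1.1 ] M [-0.037  0.003 -0.013] w 0.195
[0.3, -36.9, 2.8, 0.02, -0.03, -1.45, 1]
[1.2, -36.8, 2.8, 0.02, -0.03, -1.45, 1]
[2.1, -36.8, 2.8, 0.02, -0.03, -1.45, 1]
[3.1, -36.7, 2.8, 0.02, -0.03, -1.45, 1]
[4.0, -36.6, 2.8, 0.02, -0.03, -1.45, 1]
[4.9, -36.5, 2.8, 0.02, -0.03, -1.45, 1]
[5.9, -36.4, 2.8, 0.02, -0.03, -1.45, 1]
[6.8, -36.2, 2.8, 0.02, -0.03, -1.45, 1]
[7.7, -36.0, 2.8, 0.02, -0.03, -1.45, 1]
[8.6, -35.8, 2.8, 0.02, -0.03, -1.45, 1]
[9.5, -35.6, 2.8, 0.02, -0.03, -1.45, 1]
[10.4, -35.4, 2.8, 0.02, -0.03, -1.45, 1]
```

Call:
{"op": "apply_moves", "data": {
  "increments": [
    [0, -40, 3, 0, -0.4, -2, 1],
    [2, -48, 3, 0, 0, -2, 1],
    [3, -50, 3, 0, 0, -2, 1],
    [4, -50, 3, 0, 0, -2, 1],
    [6, -50, 3, 0, 0, -2, 1],
    [8, -50, 3, 0, 0, -2, 1],
    [9, -50, 3, 0, 0, -2, 1],
    [10, -45, 3, 0, 0, -2, 1]
  ]
}}

```text
t: 6.4
eef_pos: [0.4854, 0.1207, 0.2715]
tool_rot: [0.002, 0.992, 0.122, -0.001]
contact_force: [0.1, -1.0, -1.4]
gripper_width: 0.194
```

```bash
python3 - <<'E'
from h import *
o=st()
plan([.546,.206,.245],15.5,6,g=1)
E
```

```text
t6.40 pos [485.44 120.69 271.53] yaw 14.06 z [-0.0024 -0.0051 -1.    ] F [ 0.07 -1.02 -1.41] M [-0.001 -0.02  -0.023] w 0.194
[13.3, -11.4, 4.3, 0.04, 0.03, -0.24, 1]
[13.3, -11.3, 4.3, 0.04, 0.03, -0.24, 1]
[13.3, -11.2, 4.4, 0.04, 0.03, -0.24, 1]
[13.4, -11.2, 4.4, 0.04, 0.03, -0.24, 1]
[13.4, -11.1, 4.4, 0.04, 0.03, -0.24, 1]
[13.5, -11.1, 4.4, 0.04, 0.03, -0.24, 1]
```

Call:
{"op": "apply_moves", "data": {
  "increments": [
    [13, -10, 4, 0, 0, 0, 1],
    [13, -11, 4, 0, 0, 0, 1],
    [13, -11, 4, 0, 0, 0, 1],
    [13, -10, 4, 0, 0, 0, 1],
    [13, -10, 4, 0, 0, 0, 1],
    [7, -5, 4, 0, 0, 0, 1],
    [0, 0, 0, 0, 0, 0, 1],
    [0, 0, 0, 0, 0, 0, 1]
  ]
}}

```text
t: 7.4
eef_pos: [0.5438, 0.1974, 0.2434]
tool_rot: [0.003, 0.992, 0.123, -0.003]
contact_force: [0.1, -0.1, -1.0]
gripper_width: 0.197
```

```bash
python3 - <<'E'
from h import *
import pickle
o=st();im,c=shot('wrist','w6.png');im2,c2=shot('scene','s6.png');im3,c3=shot('top','t6.png');st()
pickle.dump(dict(w=(im,c),s=(im2,c2),t=(im3,c3)),open('c6.pkl','wb'))
E
```

```text
t7.40 pos [543.82 197.43 243.39] yaw 14.10 z [-0.0062 -0.0065 -1.    ] F [ 0.12 -0.11 -0.98] M [-0.017 -0.002 -0.003] w 0.197
t7.55 pos [543.83 197.33 243.64] yaw 14.09 z [-0.0056 -0.0065 -1.    ] F [ 0.5  -0.09 -0.39] M [ 0.035 -0.001  0.032] w 0.192
```

View pics/w6.png

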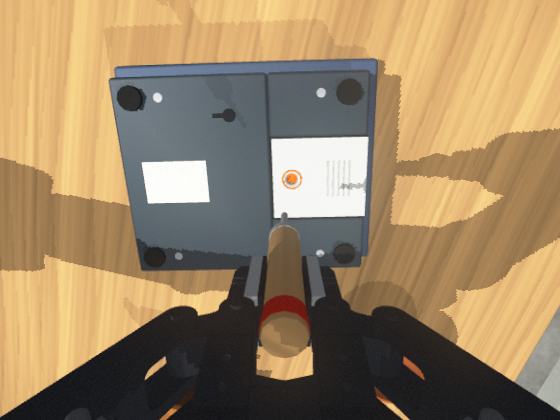

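View pics/s6.png

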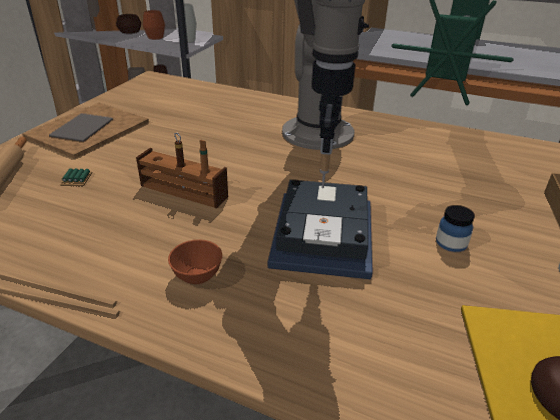

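The wrist picture shows the orange ring at about (292,179) and the pin tip at about (284,215). Now I'll measure both.

```bash
python3 - <<'E'
from h import *
import pickle
D=pickle.load(open('c6.pkl','rb'));im,c=D['w']
h=cv2.cvtColor(im,cv2.COLOR_RGB2HSV)
m=cv2.inRange(h,(3,130,120),(20,255,255));m[:160]=0;m[200:]=0;m[:,:275]=0;m[:,310:]=0
cn=np.vstack(cv2.findContours(m,0,2)[0]);hp=cv2.fitEllipse(cv2.convexHull(cn));print(hp);u=hp[0]
P=plane(c,*u,.076);print('hole',P)
# feet
f=[plane(c,*p,.081)[:2] for p in((349,91),(344,253),(130,98),(155,257))]
g=f[0]-f[2];print(np.degrees(np.arctan2(g[1],g[0])),np.linalg.norm(g));g=f[1]-f[3];print(np.degrees(np.arctan2(g[1],g[0])),np.linalg.norm(g))
g=f[0]-f[1];print(np.degrees(np.arctan2(g[1],g[0]))-90,np.linalg.norm(g))
# door
m=cv2.inRange(h,(0,0,170),(180,60,255));
n,l,s,ce=cv2.connectedComponentsWithStats(m);k=l[200,300];cn=max(cv2.findContours((l==k).astype(np.uint8),0,2)[0],key=cv2.contourArea)
b=cv2.boxPoints(cv2.minAreaRect(cn));Q=np.array([plane(c,*p,.076)[:2] for p in b]);print(b.round(1).tolist(),Q.round(4).tolist())
for i in range(4):
    e=Q[(i+1)%4]-Q[i];print(np.linalg.norm(e),np.degrees(np.arctan2(e[1],e[0])))
# tip
print('tip predicted from grasp', proj(c,[.5438-.0006*0,.1974,.2434-.0892]))
for n in'ws':
    i=D[n][0]
cv2.imwrite('pics/w6z.png',cv2.resize(im[150:250,240:340,::-1],None,fx=6,fy=6,interpolation=cv2.INTER_CUBIC))
cv2.imwrite('pics/s6z.png',cv2.resize(D['s'][0][120:240,290:390,::-1],None,fx=5,fy=5,interpolation=cv2.INTER_CUBIC))
E
```

```text
((291.3920593261719, 178.8948516845703), (18.6446590423584, 19.321474075317383), 95.07125854492188)
hole [0.5484458  0.20621858 0.076     ]
15.708876711676258 0.18965777942917103
15.698673241661252 0.18967768332189383
15.597211634507062 0.15247126275372985
[[270.79998779296875, 138.39999389648438], [367.0, 136.3000030517578], [368.70001220703125, 215.5], [272.5, 217.60000610351562]] [[0.5209, 0.2381], [0.6049, 0.2613], [0.6305, 0.1895], [0.5402, 0.1643]]
0.08714712623522998 15.435081715198796
0.07625835228095271 -70.34368465803719
0.09378325559168471 -164.42673503305232
0.07628452048912167 104.66696855424064
tip predicted from grasp (np.float64(283.5189219134448), np.float64(213.17238851628883))
```

View pics/w6z.png

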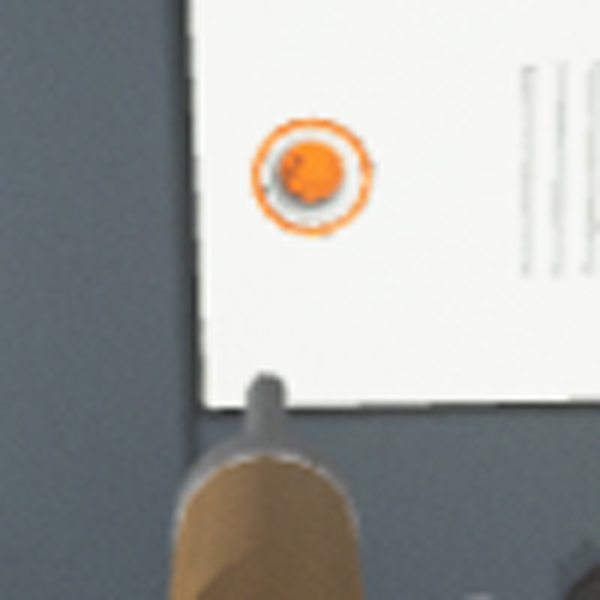

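View pics/s6z.png

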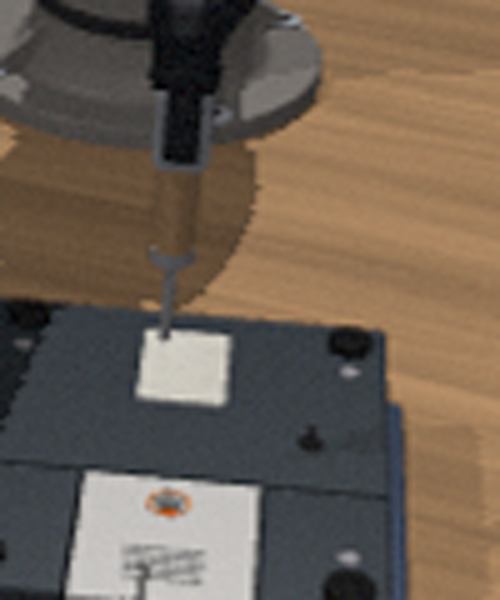

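```bash
python3 - <<'E'
from h import *
import pickle
D=pickle.load(open('c6.pkl','rb'));im,c=D['w']
print(plane(c,284.3,213.8,.1542),tri(c,(284.3,213.8),D['s'][1],(323,187)))
print(plane(c,291.9,179.3,.076), tri(c,(291.9,179.3),D['s'][1],(290+168/5,120+502/5)))
o=st();rv=(Rt(o).inv()*down(15.6)).as_rotvec();print(np.degrees(rv))
plan([.5484,.2062,.185],15.6,6,g=1)
E
```

```text
[0.54446716 0.19707243 0.1542    ] (array([0.54435091, 0.19754365, 0.15579751]), np.float64(0.00012061084795867192))
[0.54900679 0.20595825 0.076     ] (array([0.54903195, 0.20609206, 0.07504404]), np.float64(0.0006784281281918148))
t7.55 pos [543.83 197.33 243.64] yaw 14.09 z [-0.0056 -0.0065 -1.    ] F [ 0.5  -0.09 -0.39] M [ 0.035 -0.001  0.032] w 0.192
[ 0.27557852  0.40732642 -1.50991973]
[1.2, -1.3, 9.8, 0.05, 0.07, -0.25, 1]
[1.2, -1.3, 9.8, 0.05, 0.07, -0.25, 1]
[1.2, -1.3, 9.8, 0.05, 0.07, -0.25, 1]
[1.1, -1.3, 9.8, 0.05, 0.07, -0.25, 1]
[1.1, -1.2, 9.8, 0.05, 0.07, -0.25, 1]
[1.1, -1.2, 9.8, 0.05, 0.07, -0.25, 1]
```

Call:
{"op": "apply_moves", "data": {
  "increments": [
    [2, -2.5, 8, 0.3, 0.4, -0.8, 1],
    [2, -2.5, 12, 0, 0, -0.7, 1],
    [2, -2, 12, 0, 0, 0, 1],
    [0, 0, 12, 0, 0, 0, 1],
    [0, 0, 7, 0, 0, 0, 1],
    [0, 0, 3, 0, 0, 0, 1],
    [0, 0, 0, 0, 0, 0, 1],
    [0, 0, 0, 0, 0, 0, 1]
  ]
}}

```text
t: 8.55
eef_pos: [0.5476, 0.2054, 0.1854]
tool_rot: [-0.0, 0.991, 0.136, -0.0]
contact_force: [-0.1, 1.1, 0.0]
gripper_width: 0.195
```

```bash
python3 - <<'E'
from h import *
import pickle
o=st();im,c=shot('wrist','w7.png');im2,c2=shot('scene','s7.png')
pickle.dump(dict(w=(im,c),s=(im2,c2)),open('c7.pkl','wb'))
a=cv2.resize(im[150:250,240:340,::-1],None,fx=4,fy=4,interpolation=cv2.INTER_CUBIC)
b=cv2.resize(im2[150:250,270:370,::-1],None,fx=4,fy=4,interpolation=cv2.INTER_CUBIC)
cv2.imwrite('pics/z7.png',np.hstack([a,b]))
E
```

```text
t8.55 pos [547.65 205.45 185.38] yaw 15.67 z [-5.e-04  1.e-04 -1.e+00] F [-0.12  1.12  0.01] M [0.018 0.059 0.002] w 0.195
```

View pics/z7.png

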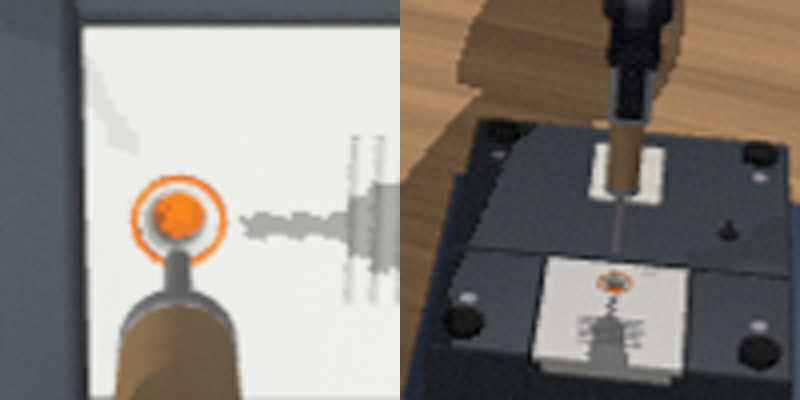

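```bash
python3 - <<'E'
from h import *
import pickle
D=pickle.load(open('c7.pkl','rb'));c=D['w'][1];cs=D['s'][1]
print('tip',tri(c,(284.25,214.3),cs,(270+617/4,150+252/4)),plane(c,284.25,214.3,.0962))
print('hole',tri(c,(284.75,205),cs,(270+614/4-100,150+282/4)),plane(c,284.75,205,.076))
print(proj(cs,[.549,.206,.076]))
E
```

```text
tip (array([0.55110283, 0.3250349 , 0.19029067]), np.float64(0.17122765204360182)) [0.54888772 0.20528959 0.0962    ]
hole (array([0.54911366, 0.20605239, 0.0747762 ]), np.float64(0.0004091947556127686)) [0.54902724 0.20620259 0.076     ]
(np.float64(323.44848439971554), np.float64(219.97081757762052))
```

Call:
{"op": "apply_moves", "data": {
  "increments": [
    [0, -0.8, 4, 0, 0, 0, 1],
    [0, 0, 6, 0, 0, 0, 1],
    [0, 0, 5, 0, 0, 0, 1],
    [0, 0, 3, 0, 0, 0, 1],
    [0, 0, 1, 0, 0, 0, 1],
    [0, 0, 0, 0, 0, 0, 1],
    [0, 0, 0, 0, 0, 0, 1],
    [0, 0, 0, 0, 0, 0, 1]
  ]
}}

```text
t: 9.65
eef_pos: [0.5477, 0.2063, 0.1655]
tool_rot: [-0.0, 0.991, 0.136, 0.0]
contact_force: [0.1, 0.2, -0.1]
gripper_width: 0.191
```

```bash
python3 - <<'E'
from h import *
o=st();im,c=shot('wrist','w8.png');im2,c2=shot('scene','s8.png');o=st()
a=cv2.resize(im[150:250,240:340,::-1],None,fx=4,fy=4,interpolation=cv2.INTER_CUBIC)
b=cv2.resize(im2[150:250,270:370,::-1],None,fx=4,fy=4,interpolation=cv2.INTER_CUBIC)
cv2.imwrite('pics/z8.png',np.hstack([a,b]))
E
```

```text
t9.65 pos [547.68 206.34 165.47] yaw 15.66 z [ 3.e-04  3.e-04 -1.e+00] F [ 0.11  0.22 -0.11] M [-0.085  0.053  0.018] w 0.191
t9.75 pos [547.68 206.28 165.47] yaw 15.65 z [ 3.e-04  3.e-04 -1.e+00] F [-0.66 -0.63  0.44] M [-0.023 -0.036 -0.013] w 0.194
```

View pics/z8.png

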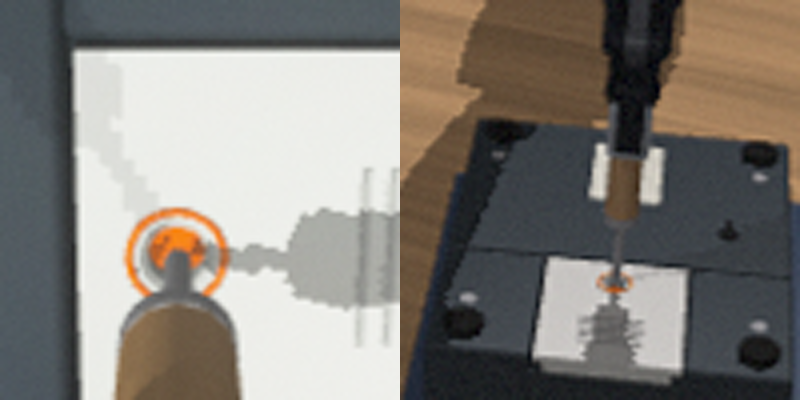

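The pin tip is at the mouth of the hole and centred in the ring: tip at zoom (178,255), ring at (177,255). Next I'll go down into the hole.

Call:
{"op": "apply_moves", "data": {
  "increments": [
    [0, 0, 1.5, 0, 0, 0, 1],
    [0, 0, 1.5, 0, 0, 0, 1],
    [0, 0, 1, 0, 0, 0, 1],
    [0, 0, 0.5, 0, 0, 0, 1],
    [0, 0, 0, 0, 0, 0, 1],
    [0, 0, 0, 0, 0, 0, 1],
    [0, 0, 0, 0, 0, 0, 1],
    [0, 0, 0, 0, 0, 0, 1]
  ]
}}

```text
t: 10.75
eef_pos: [0.5477, 0.2063, 0.1607]
tool_rot: [-0.0, 0.991, 0.136, 0.0]
contact_force: [0.9, 0.1, -0.5]
gripper_width: 0.196
```

```bash
python3 - <<'E'
from h import *
o=st()
E
```

```text
t10.75 pos [547.7  206.34 160.72] yaw 15.66 z [ 4.e-04  4.e-04 -1.e+00] F [ 0.92  0.1  -0.46] M [-0.018 -0.011  0.047] w 0.196
```

Call:
{"op": "apply_moves", "data": {
  "increments": [
    [0, 0, 0.5, 0, 0, 0, 1],
    [0, 0, 0.5, 0, 0, 0, 1],
    [0, 0, 0.5, 0, 0, 0, 1],
    [0, 0, 0.5, 0, 0, 0, 1],
    [0, 0, 0.5, 0, 0, 0, 1],
    [0, 0, 0, 0, 0, 0, 1],
    [0, 0, 0, 0, 0, 0, 1],
    [0, 0, 0, 0, 0, 0, 1]
  ]
}}

```text
t: 11.75
eef_pos: [0.5481, 0.2065, 0.1586]
tool_rot: [-0.0, 0.991, 0.136, 0.001]
contact_force: [-0.3, 0.3, -0.8]
gripper_width: 0.189
```

```bash
python3 - <<'E'
from h import *
o=st()
E
```

```text
t11.75 pos [548.07 206.48 158.64] yaw 15.65 z [ 1.3e-03  5.0e-04 -1.0e+00] F [-0.3   0.28 -0.79] M [-0.032  0.067 -0.02 ] w 0.189
```

Call:
{"op": "apply_moves", "data": {
  "increments": [
    [0, 0, 0.5, 0, 0, 0, 1],
    [0, 0, 0.5, 0, 0, 0, 1],
    [0, 0, 0.5, 0, 0, 0, 1],
    [0, 0, 0.5, 0, 0, 0, 1],
    [0, 0, 0, 0, 0, 0, 1],
    [0, 0, 0, 0, 0, 0, 1],
    [0, 0, 0, 0, 0, 0, 1],
    [0, 0, 0, 0, 0, 0, 1]
  ]
}}

```text
t: 12.75
eef_pos: [0.5488, 0.2069, 0.1576]
tool_rot: [-0.0, 0.991, 0.136, 0.002]
contact_force: [-0.9, -0.6, 4.1]
gripper_width: 0.191
```

```bash
python3 - <<'E'
from h import *
o=st()
E
```

```text
t12.75 pos [548.76 206.86 157.63] yaw 15.65 z [ 0.0031  0.001  -1.    ] F [-0.9  -0.59  4.07] M [-0.15   0.148  0.005] w 0.191
```

Call:
{"op": "apply_moves", "data": {
  "increments": [
    [0, 0, 0.7, 0, -0.1, 0, 1],
    [0, 0, 0.7, 0, -0.1, 0, 1],
    [0, 0, 0.7, 0, 0, 0, 1],
    [0, 0, 0.7, 0, 0, 0, 1],
    [0, 0, 0, 0, 0, 0, 1],
    [0, 0, 0, 0, 0, 0, 1],
    [0, 0, 0, 0, 0, 0, 1],
    [0, 0, 0, 0, 0, 0, 1]
  ]
}}

```text
t: 13.75
eef_pos: [0.5493, 0.2071, 0.1555]
tool_rot: [-0.0, 0.991, 0.136, 0.0]
contact_force: [-0.3, -0.6, 5.0]
gripper_width: 0.191
```

```bash
python3 - <<'E'
from h import *
o=st()
E
```

```text
t13.75 pos [549.33 207.08 155.47] yaw 15.64 z [ 7.e-04  1.e-04 -1.e+00] F [-0.28 -0.62  5.01] M [-0.215  0.184  0.019] w 0.191
```

Call:
{"op": "apply_moves", "data": {
  "increments": [
    [-0.2, 0, 0.7, 0, 0, 0, 1],
    [-0.2, 0, 0.7, 0, 0, 0, 1],
    [-0.1, 0, 0.7, 0, 0, 0, 1],
    [-0.1, 0, 0.7, 0, 0, 0, 1],
    [0, 0, 0, 0, 0, 0, 1],
    [0, 0, 0, 0, 0, 0, 1],
    [0, 0, 0, 0, 0, 0, 1],
    [0, 0, 0, 0, 0, 0, 1]
  ]
}}

```text
t: 14.75
eef_pos: [0.5495, 0.2072, 0.1542]
tool_rot: [0.0, 0.991, 0.136, 0.001]
contact_force: [-0.1, -1.4, 6.4]
gripper_width: 0.194
```

```bash
python3 - <<'E'
from h import *
o=st()
E
```

```text
t14.75 pos [549.47 207.21 154.25] yaw 15.63 z [ 0.0025 -0.     -1.    ] F [-0.08 -1.36  6.4 ] M [-0.248  0.266 -0.014] w 0.194
```

Call:
{"op": "apply_moves", "data": {
  "increments": [
    [-0.2, 0.1, 0.8, 0, -0.1, 0, 1],
    [-0.2, 0, 0.8, 0, 0, 0, 1],
    [-0.2, 0, 0.8, 0, 0, 0, 1],
    [-0.1, 0, 0.8, 0, 0, 0, 1],
    [0, 0, 0, 0, 0, 0, 1],
    [0, 0, 0, 0, 0, 0, 1],
    [0, 0, 0, 0, 0, 0, 1],
    [0, 0, 0, 0, 0, 0, 1]
  ]
}}

```text
t: 15.75
eef_pos: [0.5496, 0.2074, 0.1533]
tool_rot: [0.001, 0.991, 0.136, 0.001]
contact_force: [-0.5, -0.6, 7.2]
gripper_width: 0.195
```

```bash
python3 - <<'E'
from h import *
o=st();import time
E
```

```text
t15.75 pos [549.65 207.37 153.34] yaw 15.61 z [ 3.1e-03 -7.0e-04 -1.0e+00] F [-0.52 -0.64  7.21] M [-0.29   0.329  0.025] w 0.195
```

Call:
{"op": "apply_moves", "data": {
  "increments": [
    [-0.2, 0.1, 0.7, 0, -0.2, 0, 1],
    [-0.2, 0, 0.7, 0, 0, 0, 1],
    [-0.1, 0, 0.7, 0, 0, 0, 1],
    [-0.1, 0, 0.7, 0, 0, 0, 1],
    [-0.1, 0, 0.5, 0, 0, 0, 1],
    [-0.1, 0, 0.5, 0, 0, 0, 1],
    [-0.1, 0, 0.5, 0, 0, 0, 1],
    [-0.1, 0, 0.5, 0, 0, 0, 1]
  ]
}}

```text
t: 16.75
eef_pos: [0.5498, 0.2076, 0.1515]
tool_rot: [0.001, 0.991, 0.136, 0.001]
contact_force: [-0.9, -0.9, 6.9]
gripper_width: 0.191
```

```bash
python3 - <<'E'
from h import *
o=st()
E
```

```text
t16.75 pos [549.82 207.56 151.48] yaw 15.60 z [ 0.0027 -0.0019 -1.    ] F [-0.88 -0.86  6.9 ] M [-0.386  0.366 -0.003] w 0.191
```

```bash
python3 - <<'E'
from h import *
im,c=shot('wrist','w9.png');im2,c2=shot('scene','s9.png');o=st()
import pickle
pickle.dump(dict(w=(im,c),s=(im2,c2)),open('c9.pkl','wb'))
a=cv2.resize(im[150:250,240:340,::-1],None,fx=4,fy=4,interpolation=cv2.INTER_CUBIC)
b=cv2.resize(im2[150:250,270:370,::-1],None,fx=4,fy=4,interpolation=cv2.INTER_CUBIC)
cv2.imwrite('pics/z9.png',np.hstack([a,b]))
E
```

```text
t16.85 pos [549.81 207.54 151.46] yaw 15.59 z [ 0.0027 -0.002  -1.    ] F [-1.   -1.79  7.15] M [-0.319  0.325 -0.039] w 0.188
```

View pics/z9.png

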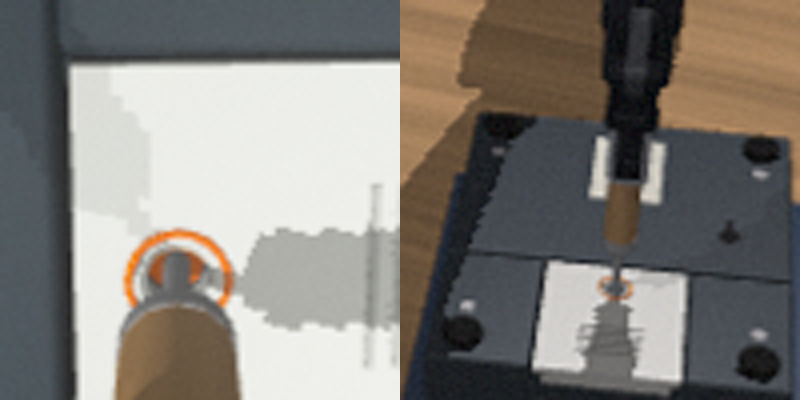

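View pics/w9.png

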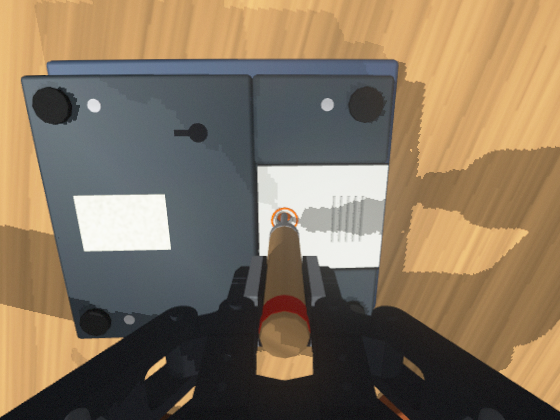

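Call:
{"op": "apply_moves", "data": {
  "increments": [
    [0, 0, 0.7, 0, -0.1, 0, 1],
    [0, 0, 0.7, 0.1, 0, 0, 1],
    [0, 0, 0.7, 0, 0, 0, 1],
    [0, 0, 0.7, 0, 0, 0, 1],
    [0, 0, 0.6, 0, 0, 0, 1],
    [0, 0, 0.6, 0, 0, 0, 1],
    [0, 0, 0.6, 0, 0, 0, 1],
    [0, 0, 0.6, 0, 0, 0, 1]
  ]
}}

```text
t: 17.85
eef_pos: [0.551, 0.208, 0.1507]
tool_rot: [0.001, 0.991, 0.135, 0.002]
contact_force: [-1.2, -0.7, 9.1]
gripper_width: 0.194
```

```bash
python3 - <<'E'
from h import *
o=st()
E
```

```text
t17.85 pos [550.97 208.01 150.74] yaw 15.57 z [ 0.004  -0.0019 -1.    ] F [-1.18 -0.73  9.1 ] M [-0.39   0.381 -0.005] w 0.194
```

Call:
{"op": "apply_moves", "data": {
  "increments": [
    [0.6, 0, 0.5, 0, -0.1, 0, 1],
    [0.8, 0, 0.5, 0, 0, 0, 1],
    [0.8, 0, 0.5, 0, 0, 0, 1],
    [0.8, 0, 0.5, 0, 0, 0, 1],
    [0.8, 0, 0.5, 0, 0, 0, 1],
    [0.8, 0, 0.5, 0, 0, 0, 1],
    [0.8, 0, 0.5, 0, 0, 0, 1],
    [0.8, 0, 0.5, 0, 0, 0, 1]
  ]
}}

```text
t: 18.85
eef_pos: [0.5568, 0.2098, 0.1503]
tool_rot: [0.003, 0.991, 0.135, 0.001]
contact_force: [-2.3, -1.3, 7.6]
gripper_width: 0.189
```

```bash
python3 - <<'E'
from h import *
o=st()
E
```

```text
t18.85 pos [556.81 209.76 150.27] yaw 15.55 z [ 0.0027 -0.0047 -1.    ] F [-2.28 -1.27  7.55] M [-0.349  0.503 -0.044] w 0.189
```

```bash
python3 - <<'E'
from h import *
im,c=shot('wrist','w10.png');o=st()
E
```

```text
t18.90 pos [556.93 209.81 150.31] yaw 15.54 z [ 0.0029 -0.0046 -1.    ] F [-1.63 -0.76  7.84] M [-0.32   0.537  0.009] w 0.195
```

View pics/w10.png

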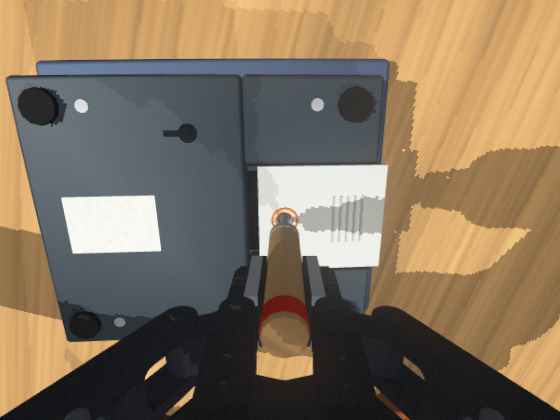

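Call:
{"op": "apply_moves", "data": {
  "increments": [
    [1.0, 0, 0.7, 0.1, -0.1, 0, 1],
    [1.3, 0, 0.7, 0.1, 0, 0, 1],
    [1.3, 0, 0.7, 0, 0, 0, 1],
    [1.3, 0, 0.7, 0, 0, 0, 1],
    [1.3, 0, 0.7, 0, 0, 0, 1],
    [1.3, 0, 0.7, 0, 0, 0, 1],
    [1.3, 0, 0.7, 0, 0, 0, 1],
    [1.3, 0, 0.7, 0, 0, 0, 1]
  ]
}}

```text
t: 19.9
eef_pos: [0.5674, 0.2126, 0.1487]
tool_rot: [0.002, 0.991, 0.135, 0.001]
contact_force: [-1.0, -1.1, 8.4]
gripper_width: 0.192
```

```bash
python3 - <<'E'
from h import *
o=st()
E
```

```text
t19.90 pos [567.45 212.6  148.66] yaw 15.51 z [ 0.0022 -0.0036 -1.    ] F [-0.95 -1.08  8.37] M [-0.353  0.434 -0.002] w 0.192
```

Call:
{"op": "apply_moves", "data": {
  "increments": [
    [1.3, 0, 0.7, 0.1, -0.1, 0, 1],
    [1.3, 0, 0.7, 0.1, 0, 0, 1],
    [1.3, 0, 0.8, 0, 0, 0, 1],
    [1.3, 0, 0.8, 0, 0, 0, 1],
    [1.3, 0, 0.8, 0, 0, 0, 1],
    [1.3, 0, 0.8, 0, 0, 0, 1],
    [1.3, 0, 0.8, 0, 0, 0, 1],
    [1.3, 0, 0.8, 0, 0, 0, 1]
  ]
}}

```text
t: 20.9
eef_pos: [0.5788, 0.2156, 0.1466]
tool_rot: [0.001, 0.991, 0.135, 0.001]
contact_force: [-0.7, 0.3, 7.5]
gripper_width: 0.192
```

```bash
python3 - <<'E'
from h import *
o=st();im,c=shot('wrist','w11.png');o=st()
E
```

```text
t20.90 pos [578.83 215.64 146.56] yaw 15.48 z [ 0.0026 -0.0019 -1.    ] F [-0.66  0.29  7.5 ] M [-0.343  0.376 -0.051] w 0.192
t20.95 pos [579.02 215.67 146.51] yaw 15.47 z [ 0.0028 -0.0018 -1.    ] F [-0.45 -0.88  7.79] M [-0.302  0.343  0.02 ] w 0.192
```

View pics/w11.png

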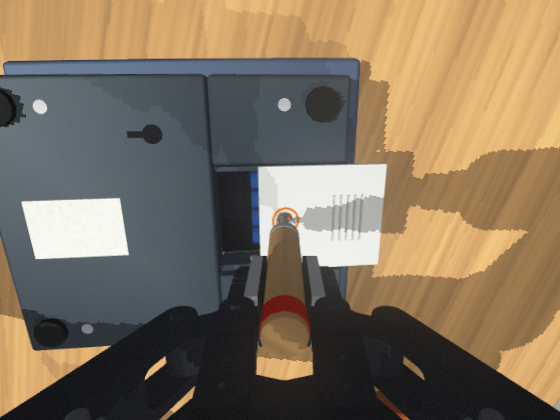

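Call:
{"op": "apply_moves", "data": {
  "increments": [
    [0.2, 0, 0.9, 0.1, -0.1, 0, 1],
    [0.2, 0, 0.9, 0, 0, 0, 1],
    [0.2, 0, 0.9, 0, 0, 0, 1],
    [0.5, 0, 0.9, 0, 0, 0, 1],
    [0.8, 0, 0.9, 0, 0, 0, 1],
    [0.8, 0, 0.9, 0, 0, 0, 1],
    [0.8, 0, 0.9, 0, 0, 0, 1],
    [0.8, 0, 0.9, 0, 0, 0, 1]
  ]
}}

```text
t: 21.95
eef_pos: [0.5861, 0.2176, 0.1446]
tool_rot: [0.001, 0.991, 0.134, 0.004]
contact_force: [-0.2, -1.2, 8.6]
gripper_width: 0.192
```

```bash
python3 - <<'E'
from h import *
o=st()
E
```

```text
t21.95 pos [586.1  217.63 144.64] yaw 15.42 z [ 7.6e-03 -2.0e-04 -1.0e+00] F [-0.2  -1.24  8.64] M [-0.289  0.318 -0.003] w 0.192
```

Call:
{"op": "apply_moves", "data": {
  "increments": [
    [0.5, 0, 1.0, 0, -0.1, 0, 1],
    [0.7, 0, 1.0, 0, -0.1, 0, 1],
    [0.9, 0, 1.0, 0, -0.1, 0, 1],
    [0.9, 0, 1.0, 0, -0.1, 0, 1],
    [0.9, 0, 1.0, 0, 0, 0, 1],
    [0.9, 0, 1.0, 0, 0, 0, 1],
    [0.9, 0, 1.0, 0, 0, 0, 1],
    [0.9, 0, 1.0, 0, 0, 0, 1]
  ]
}}

```text
t: 22.95
eef_pos: [0.5959, 0.2205, 0.1421]
tool_rot: [0.001, 0.991, 0.134, 0.004]
contact_force: [-1.6, -0.6, 6.9]
gripper_width: 0.194
```

```bash
python3 - <<'E'
from h import *
o=st();im,c=shot('wrist','w12.png');o=st()
E
```

```text
t22.95 pos [595.87 220.48 142.1 ] yaw 15.38 z [ 0.0084 -0.0011 -1.    ] F [-1.55 -0.55  6.87] M [-0.342  0.26   0.024] w 0.194
t23.00 pos [596.03 220.49 142.06] yaw 15.37 z [ 0.0085 -0.0011 -1.    ] F [-0.96 -0.97  8.22] M [-0.341  0.229 -0.003] w 0.189
```

View pics/w12.png

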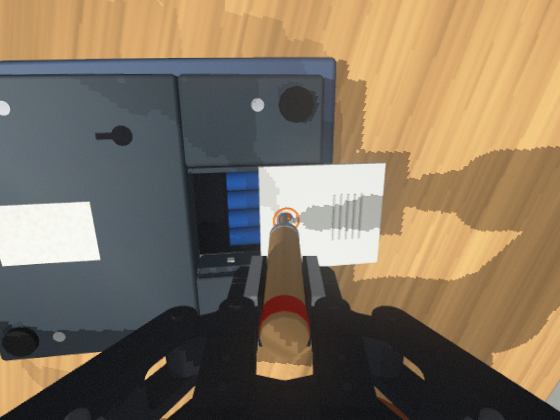

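Call:
{"op": "apply_moves", "data": {
  "increments": [
    [0.9, 0, 0.9, 0, -0.2, 0, 1],
    [0.9, 0, 0.9, 0, -0.1, 0, 1],
    [0.9, 0, 0.9, 0, 0, 0, 1],
    [0.9, 0, 0.9, 0, 0, 0, 1],
    [0.8, 0, 0.8, 0, 0, 0, 1],
    [0.8, 0, 0.8, 0, 0, 0, 1],
    [0.8, 0, 0.8, 0, 0, 0, 1],
    [0.8, 0, 0.8, 0, 0, 0, 1]
  ]
}}

```text
t: 24.0
eef_pos: [0.6025, 0.2224, 0.139]
tool_rot: [0.002, 0.991, 0.133, 0.001]
contact_force: [-2.5, -1.4, 7.8]
gripper_width: 0.189
```

```bash
python3 - <<'E'
from h import *
o=st()
E
```

```text
t24.00 pos [602.46 222.4  138.99] yaw 15.34 z [ 0.0035 -0.0045 -1.    ] F [-2.53 -1.36  7.78] M [-0.448  0.884 -0.01 ] w 0.189
```

Call:
{"op": "apply_moves", "data": {
  "increments": [
    [0.8, 0, 0.5, 0, 0, 0, 1],
    [0.8, 0, 0.5, 0, 0, 0, 1],
    [0.8, 0, 0.5, 0, 0, 0, 1],
    [0.8, 0, 0.5, 0, 0, 0, 1],
    [0.5, 0, 0.5, 0, 0, 0, 1],
    [0.5, 0, 0.5, 0, 0, 0, 1],
    [0.5, 0, 0.5, 0, 0, 0, 1],
    [0.5, 0, 0.5, 0, 0, 0, 1]
  ]
}}

```text
t: 25.0
eef_pos: [0.6035, 0.223, 0.138]
tool_rot: [0.005, 0.991, 0.134, -0.003]
contact_force: [-1.8, -1.7, 8.8]
gripper_width: 0.194
```

```bash
python3 - <<'E'
from h import *
o=st();im,c=shot('wrist','w13.png');im,c=shot('scene','s13.png');o=st()
cv2.imwrite('pics/s13z.png',cv2.resize(im[150:290,260:400,::-1],None,fx=4,fy=4,interpolation=cv2.INTER_CUBIC))
E
```

```text
t25.00 pos [603.47 223.02 138.03] yaw 15.35 z [-0.0039 -0.01   -0.9999] F [-1.85 -1.67  8.77] M [-0.474  0.807  0.064] w 0.194
t25.10 pos [603.46 223.06 138.01] yaw 15.36 z [-0.0039 -0.01   -0.9999] F [-2.5  -1.47  9.27] M [-0.48   0.852  0.031] w 0.195
```

View pics/w13.png

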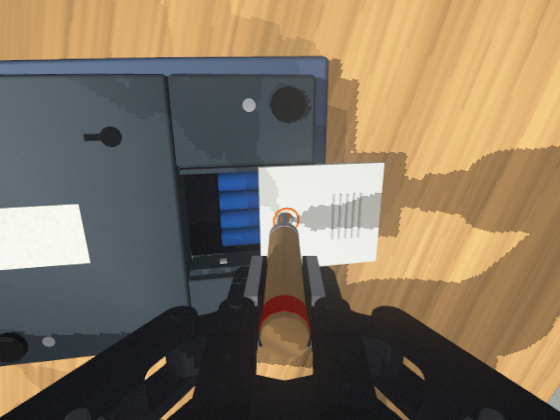

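View pics/s13z.png

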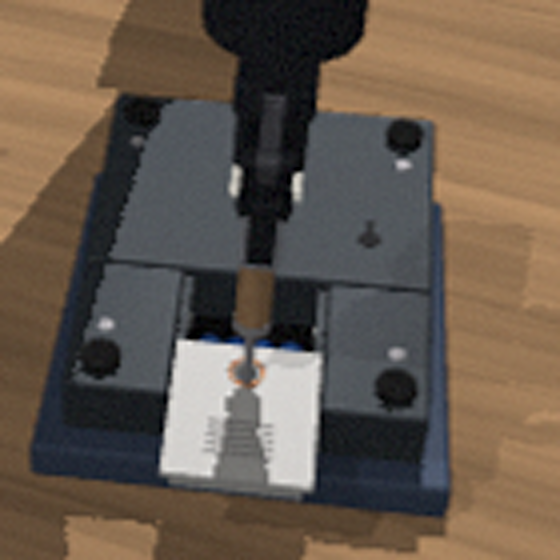

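Call:
{"op": "apply_moves", "data": {
  "increments": [
    [1, 0, 0.4, 0.1, 0.1, 0, 1],
    [1, 0, 0.4, 0.1, 0.1, 0, 1],
    [1, 0, 0.4, 0.1, 0.1, 0, 1],
    [1, 0, 0.4, 0.1, 0, 0, 1],
    [1, 0, 0.4, 0, 0, 0, 1],
    [1, 0, 0.4, 0, 0, 0, 1],
    [1, 0, 0.4, 0, 0, 0, 1],
    [1, 0, 0.4, 0, 0, 0, 1]
  ]
}}

```text
t: 26.1
eef_pos: [0.6069, 0.2239, 0.1375]
tool_rot: [0.003, 0.991, 0.134, -0.005]
contact_force: [-3.6, -0.8, 8.6]
gripper_width: 0.194
```

```bash
python3 - <<'E'
from h import *
o=st()
E
```

```text
t26.10 pos [606.87 223.92 137.48] yaw 15.36 z [-0.009  -0.008  -0.9999] F [-3.58 -0.85  8.59] M [-0.472  0.952  0.012] w 0.194
```

```bash
python3 - <<'E'
from h import *
im,c=shot('wrist','w14.png');im2,c2=shot('scene','s14.png');o=st()
a=cv2.imread('pics/w13.png')[60:310,150:400];b=im[60:310,150:400,::-1]
cv2.imwrite('pics/w14z.png',np.hstack([cv2.resize(x,(400,400),interpolation=2) for x in(a,b)]))
E
```

```text
t26.20 pos [606.89 223.93 137.47] yaw 15.36 z [-0.009  -0.008  -0.9999] F [-3.22 -1.47  8.26] M [-0.463  1.008 -0.032] w 0.190
```

View pics/w14z.png

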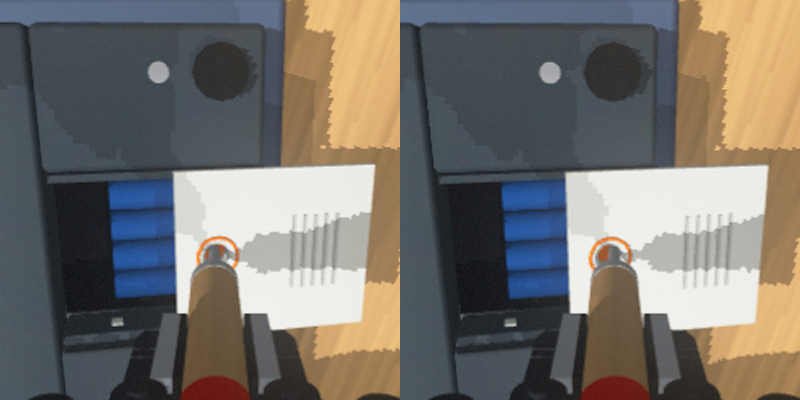

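Call:
{"op": "apply_moves", "data": {
  "increments": [
    [-1, 0, -1, 0, 0.2, 0, 1],
    [-1, 0, -2, 0.2, 0.2, 0, 1],
    [-1, 0, -3, 0.2, 0.1, 0, 1],
    [0, 0, -4, 0, 0, 0, 1],
    [0, 0, -6, 0, 0, 0, 1],
    [0, 0, -6, 0, 0, 0, 1],
    [0, 0, -10, 0, 0, 0, 1],
    [0, 0, -10, 0, 0, 0, 1]
  ]
}}

```text
t: 27.2
eef_pos: [0.6018, 0.2217, 0.1793]
tool_rot: [0.001, 0.991, 0.134, -0.004]
contact_force: [0.1, -0.8, -0.7]
gripper_width: 0.195
```

```bash
python3 - <<'E'
from h import *
o=st()
E
```

```text
t27.20 pos [601.81 221.74 179.34] yaw 15.38 z [-0.0082 -0.0022 -1.    ] F [ 0.09 -0.85 -0.72] M [-0.012 -0.02  -0.005] w 0.195
```

Call:
{"op": "apply_moves", "data": {
  "increments": [
    [0, 0, -12, 0.1, 0.4, 0, 1],
    [0, 0, -16, 0, 0, 0, 1],
    [0, 0, -18, 0, 0, 0, 1],
    [0, 0, -18, 0, 0, 0, 1],
    [0, 0, -18, 0, 0, 0, 1],
    [0, 0, -14, 0, 0, 0, 1],
    [0, 0, -6, 0, 0, 0, 1],
    [0, 0, 0, 0, 0, 0, 1]
  ]
}}

```text
t: 28.2
eef_pos: [0.6036, 0.2225, 0.2919]
tool_rot: [-0.002, 0.991, 0.134, 0.003]
contact_force: [-0.6, 0.9, -0.8]
gripper_width: 0.193
```

```bash
python3 - <<'E'
from h import *
import pickle
o=st();im,c=shot('wrist','w15.png');im2,c2=shot('scene','s15.png');im3,c3=shot('top','t15.png');st()
pickle.dump(dict(w=(im,c),s=(im2,c2),t=(im3,c3)),open('c15.pkl','wb'))
E
```

```text
t28.20 pos [603.58 222.46 291.91] yaw 15.37 z [ 0.0048  0.0041 -1.    ] F [-0.61  0.86 -0.76] M [ 0.    -0.023 -0.012] w 0.193
t28.35 pos [603.18 222.21 290.85] yaw 15.38 z [ 0.0032  0.0035 -1.    ] F [ 0.86  0.52 -1.18] M [ 0.021 -0.059 -0.058] w 0.189
```

View pics/w15.png

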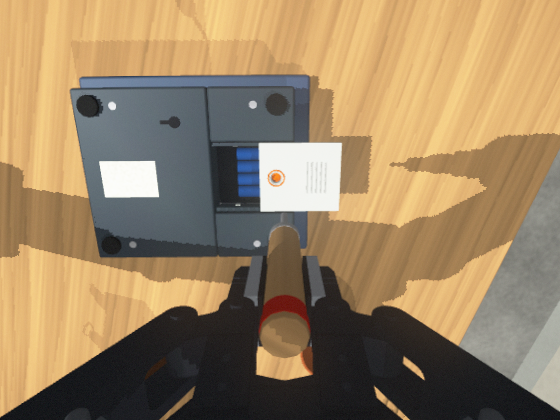

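View pics/s15.png

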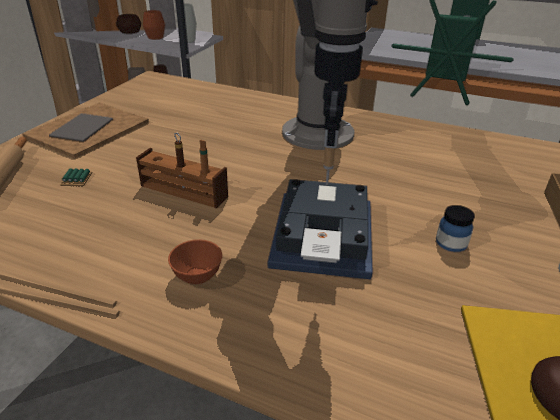

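```bash
python3 - <<'E'
from h import *
import pickle
def go(f,feet,win,tag):
    im,c=pickle.load(open(f,'rb'))['w']
    h=cv2.cvtColor(im,cv2.COLOR_RGB2HSV);m=cv2.inRange(h,(3,130,120),(20,255,255));k=np.zeros_like(m);x0,x1,y0,y1=win;k[y0:y1,x0:x1]=m[y0:y1,x0:x1]
    u=cv2.fitEllipse(cv2.convexHull(np.vstack(cv2.findContours(k,0,2)[0])))[0]
    P=plane(c,*u,.076)[:2]
    # refine feet by dark blob centroid
    F=[]
    g=cv2.cvtColor(im,cv2.COLOR_RGB2GRAY)
    for p in feet:
        w=g[p[1]-16:p[1]+17,p[0]-16:p[0]+17];mm=(w<30);ys,xs=np.nonzero(mm);q=(p[0]-16+xs.mean(),p[1]-16+ys.mean());F.append(plane(c,*q,.081)[:2])
    ax=(F[0]-F[1]);L=np.linalg.norm(ax);ax/=L
    print(tag,u,'hole',P,'L',L,'from front foot along x',(P-F[0])@ax*1000,'from rear',(P-F[1])@ax*1000,np.degrees(np.arctan2(ax[1],ax[0])))
    return c
go('c6.pkl',[(349,91),(130,98)],(275,310,160,200),'before')
c=go('c15.pkl',[(277,104),(88,105)],(262,292,165,195),'now')
D=pickle.load(open('c15.pkl','rb'));im=D['w'][0];print('tip pred',proj(c,[.6036,.2225,.2919-.0892]),proj(c,np.array([.6036,.2225,.2919])+.0892*np.array([.0048,.0041,-1])))
a=cv2.resize(im[180:260,250:330,::-1],None,fx=5,fy=5,interpolation=2);b=cv2.resize(D['s'][0][110:210,290:390,::-1],None,fx=4,fy=4,interpolation=2)
cv2.imwrite('pics/z15.png',np.hstack([a,b]))
E
```

```text
before (291.3920593261719, 178.8948516845703) hole [0.5484458  0.20621858] L nan from front foot along x nan from rear nan nan
now (275.6964416503906, 177.69644165039062) hole [0.59713511 0.21981158] L nan from front foot along x nan from rear nan nan
tip pred (np.float64(281.9865582462962), np.float64(213.95944041011484)) (np.float64(282.6876316273567), np.float64(213.64610349642467))<stdin>:12: RuntimeWarning: Mean of empty slice.
  ret = ret.dtype.type(ret / rcount)
```

View pics/z15.png

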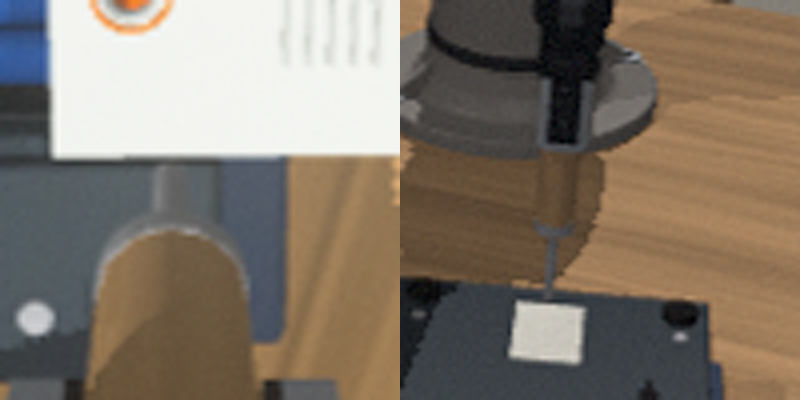

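```bash
python3 - <<'E'
from h import *
import pickle
for f,feet,win,tag in(('c6.pkl',[(349,91),(130,98)],(275,310,160,200),'before'),('c15.pkl',[(277,104),(88,105)],(262,292,165,195),'now')):
    im,c=pickle.load(open(f,'rb'))['w'];g=cv2.cvtColor(im,cv2.COLOR_RGB2GRAY);F=[]
    for p in feet:
        w=g[p[1]-16:p[1]+17,p[0]-16:p[0]+17];t=w.min()+14
        n,l,s,ce=cv2.connectedComponentsWithStats((w<t).astype(np.uint8));k=1+np.argmax(s[1:,4]);q=ce[k]+np.array(p)-16;print(q,s[k]);F.append(plane(c,*q,.081)[:2])
    h=cv2.cvtColor(im,cv2.COLOR_RGB2HSV);m=cv2.inRange(h,(3,130,120),(20,255,255));kk=np.zeros_like(m);x0,x1,y0,y1=win;kk[y0:y1,x0:x1]=m[y0:y1,x0:x1]
    u=cv2.fitEllipse(cv2.convexHull(np.vstack(cv2.findContours(kk,0,2)[0])))[0];P=plane(c,*u,.076)[:2]
    ax=F[0]-F[1];L=np.linalg.norm(ax);ax/=L;print(tag,L,(P-F[0])@ax*1000,(P-F[1])@ax*1000)
D=pickle.load(open('c15.pkl','rb'))
print(tri(D['w'][1],(284.4,213.8),D['s'][1],(290+149/4,110+297/4)))
E
```

```text
[348.80988593  91.50570342] [  3   4  27  26 526]
[138.8974359   96.64102564] [19  5 10 22 39]
before 0.18151155248024514 -50.28435159770203 131.22720088254314
[276.20215633 103.94609164] [  5   5  22  23 371]
[ 95.83783784 104.2972973 ] [18  7  9 19 37]
now 0.18241832828786161 -0.9803945564397764 181.43793373142185
(array([0.60509582, 0.22366434, 0.20438571]), np.float64(8.2543086911365e-05))
```

The door reads about 49 mm out against the feet, and the tool has not slipped in the grip. I'll go back to the rack.

```bash
python3 - <<'E'
from h import *
plan([.4827,-.273,.292],-2,14,g=1)
E
```

```text
[-17.7, 31.8, -0.2, -0.01, -0.01, 1.24, 1]
[-17.0, 32.2, -0.2, -0.01, -0.01, 1.24, 1]
[-16.3, 32.6, -0.2, -0.01, -0.01, 1.24, 1]
[-15.6, 32.9, -0.2, -0.01, -0.01, 1.24, 1]
[-14.9, 33.2, -0.2, -0.01, -0.01, 1.24, 1]
[-14.1, 33.5, -0.2, -0.01, -0.01, 1.24, 1]
[-13.4, 33.8, -0.2, -0.01, -0.01, 1.24, 1]
[-12.7, 34.1, -0.2, -0.01, -0.01, 1.24, 1]
[-11.9, 34.4, -0.1, -0.01, -0.01, 1.24, 1]
[-11.2, 34.6, -0.1, -0.01, -0.01, 1.24, 1]
[-10.4, 34.9, -0.1, -0.01, -0.01, 1.24, 1]
[-9.7, 35.1, -0.1, -0.01, -0.01, 1.24, 1]
[-8.9, 35.3, -0.1, -0.01, -0.01, 1.24, 1]
[-8.1, 35.5, -0.1, -0.01, -0.01, 1.24, 1]
```

Call:
{"op": "apply_moves", "data": {
  "increments": [
    [-17, 30, -0.2, 0, 0, 1.2, 1],
    [-17, 32, -0.2, 0, 0, 1.2, 1],
    [-16, 32.5, -0.2, 0, 0, 1.2, 1],
    [-15.5, 33, -0.2, 0, 0, 1.2, 1],
    [-15, 33, -0.2, 0, 0, 1.2, 1],
    [-14, 33.5, -0.2, 0, 0, 1.2, 1],
    [-13.5, 34, -0.2, 0, 0, 1.2, 1],
    [-12.5, 34, -0.2, 0, 0, 1.2, 1]
  ]
}}

```text
t: 29.35
eef_pos: [0.5305, -0.064, 0.285]
tool_rot: [-0.003, 0.999, 0.051, -0.003]
contact_force: [0.1, 0.5, -1.1]
gripper_width: 0.193
```

```bash
python3 - <<'E'
from h import *
st();plan([.4827,-.273,.285],-2,7,g=1)
E
```

```text
t29.35 pos [530.48 -63.96 285.03] yaw 5.85 z [-0.0069  0.0052 -1.    ] F [ 0.12  0.52 -1.08] M [-0.034 -0.017  0.043] w 0.193
[-9.8, 29.0, -0.1, -0.04, 0.06, 1.12, 1]
[-9.3, 29.2, -0.1, -0.04, 0.06, 1.12, 1]
[-8.7, 29.4, -0.1, -0.04, 0.06, 1.12, 1]
[-8.1, 29.5, -0.1, -0.04, 0.06, 1.12, 1]
[-7.5, 29.7, -0.0, -0.04, 0.06, 1.12, 1]
[-7.0, 29.8, -0.0, -0.04, 0.06, 1.12, 1]
[-6.4, 30.0, -0.0, -0.04, 0.06, 1.12, 1]
```

Call:
{"op": "apply_moves", "data": {
  "increments": [
    [-10, 29, 0, 0, 0.1, 1.1, 1],
    [-9.5, 30, 0, 0, 0.1, 1.1, 1],
    [-9, 30, 0, 0, 0.1, 1.1, 1],
    [-8.5, 30, 0, 0, 0.1, 1.1, 1],
    [-8, 30, 0, 0, 0, 1.1, 1],
    [-7, 25, 0, 0, 0, 1.1, 1],
    [-4, 15, 0, 0, 0, 0.6, 1],
    [-1, 5, 0, 0, 0, 0, 1]
  ]
}}

```text
t: 30.35
eef_pos: [0.4769, -0.2691, 0.2796]
tool_rot: [-0.004, 1.0, -0.016, -0.004]
contact_force: [-0.1, 0.6, 0.4]
gripper_width: 0.196
```

```bash
python3 - <<'E'
from h import *
o=st();plan([.4827,-.273,.20],-2,4,g=1)
rt=down(-2);o=st();ztgt=np.array([.0044,-.0015,-1]);d=ztgt-Rt(o).as_matrix()[:,2];print(Rt(o).inv().apply(d))
E
```

```text
t30.35 pos [ 476.91 -269.08  279.62] yaw -1.82 z [-0.0073  0.008  -0.9999] F [-0.05  0.59  0.45] M [ 0.    -0.041 -0.026] w 0.196
[1.6, 1.1, 19.9, -0.11, 0.11, 0.04, 1]
[1.6, 1.0, 19.9, -0.11, 0.11, 0.04, 1]
[1.6, 1.0, 19.9, -0.11, 0.11, 0.04, 1]
[1.5, 1.0, 19.9, -0.11, 0.11, 0.04, 1]
t30.35 pos [ 476.91 -269.08  279.62] yaw -1.82 z [-0.0073  0.008  -0.9999] F [-0.05  0.59  0.45] M [ 0.    -0.041 -0.026] w 0.196
[ 0.01195933  0.00909258 -0.00010205]
```

Call:
{"op": "apply_moves", "data": {
  "increments": [
    [2, 1, 12, -0.2, 0.3, 0, 1],
    [2, 1.5, 16, -0.2, 0.2, -0.1, 1],
    [2, 1, 16, -0.1, 0.2, -0.1, 1],
    [0, 0, 14, 0, 0, 0, 1],
    [0, 0, 10, 0, 0, 0, 1],
    [0, 0, 5, 0, 0, 0, 1],
    [0, 0, 0, 0, 0, 0, 1],
    [0, 0, 0, 0, 0, 0, 1]
  ]
}}

```text
t: 31.35
eef_pos: [0.4855, -0.2668, 0.2019]
tool_rot: [-0.001, 1.0, -0.01, 0.003]
contact_force: [-0.1, -0.3, -1.1]
gripper_width: 0.187
```

```bash
python3 - <<'E'
from h import *
import pickle
o=st();im,c=shot('wrist','w16.png');im2,c2=shot('scene','s16.png');st()
pickle.dump(dict(w=(im,c),s=(im2,c2)),open('c16.pkl','wb'))
a=cv2.resize(im[160:260,230:330,::-1],None,fx=4,fy=4,interpolation=2);b=cv2.resize(im2[110:210,130:230,::-1],None,fx=4,fy=4,interpolation=2)
cv2.imwrite('pics/z16.png',np.hstack([a,b]))
E
```

```text
t31.35 pos [ 485.5  -266.81  201.9 ] yaw -1.11 z [ 0.0066  0.001  -1.    ] F [-0.07 -0.27 -1.12] M [-0.009  0.007  0.027] w 0.187
t31.45 pos [ 485.45 -266.87  201.95] yaw -1.12 z [ 6.6e-03  9.0e-04 -1.0e+00] F [-0.18 -0.44 -0.68] M [ 0.04   0.001 -0.014] w 0.195
```

View pics/z16.png

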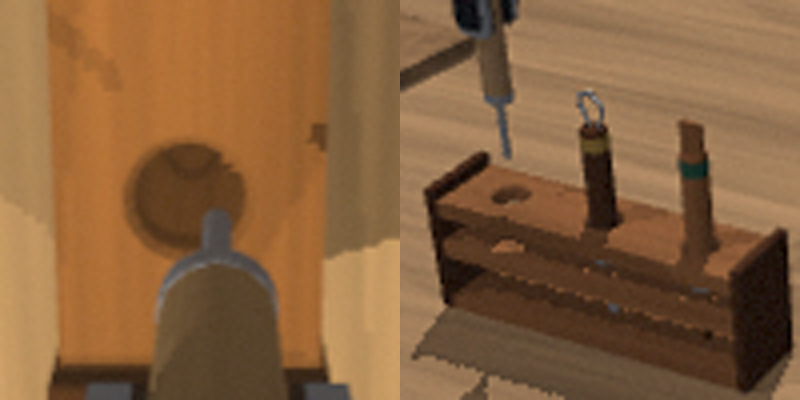

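```bash
python3 - <<'E'
from h import *
import pickle
D=pickle.load(open('c16.pkl','rb'));c,s=D['w'][1],D['s'][1]
print('hole',plane(c,276.5,209.5,.082),tri(c,(276.5,209.5),s,(130+112/4,110+195/4)))
print('tip',plane(c,284,213.75,.1127),tri(c,(284,213.75),s,(130+108/4,110+158/4)))
E
```

```text
hole [ 0.4809265  -0.27304681  0.082     ] (array([ 0.48030308, -0.27317043,  0.07849174]), np.float64(0.0022055601950294497))
tip [ 0.4870201  -0.26652053  0.1127    ] (array([ 0.48659314, -0.26660573,  0.11004662]), np.float64(0.0017518872363443275))
```

Call:
{"op": "apply_moves", "data": {
  "increments": [
    [-2, 2.5, 0, 0, -0.2, 0.5, 1],
    [-1.5, 2, 0, 0, -0.2, 0.4, 1],
    [-1, 1.5, 0, 0, -0.1, 0, 1],
    [0, 0, 5, 0, 0, 0, 1],
    [0, 0, 5, 0, 0, 0, 1],
    [0, 0, 2, 0, 0, 0, 1],
    [0, 0, 0, 0, 0, 0, 1],
    [0, 0, 0, 0, 0, 0, 1]
  ]
}}

```text
t: 32.45
eef_pos: [0.4805, -0.2735, 0.1894]
tool_rot: [-0.0, 1.0, -0.018, -0.001]
contact_force: [0.0, 0.1, -0.6]
gripper_width: 0.195
```

```bash
python3 - <<'E'
from h import *
import pickle
o=st();im,c=shot('wrist','w17.png');im2,c2=shot('scene','s17.png');st()
pickle.dump(dict(w=(im,c),s=(im2,c2)),open('c17.pkl','wb'))
a=cv2.resize(im[160:260,230:330,::-1],None,fx=4,fy=4,interpolation=2);b=cv2.resize(im2[110:210,130:230,::-1],None,fx=4,fy=4,interpolation=2)
cv2.imwrite('pics/z17.png',np.hstack([a,b]))
E
```

```text
t32.45 pos [ 480.54 -273.45  189.44] yaw -2.10 z [-2.1e-03  8.0e-04 -1.0e+00] F [ 0.02  0.15 -0.6 ] M [ 0.044 -0.032 -0.04 ] w 0.195
t32.55 pos [ 480.55 -273.5   189.52] yaw -2.11 z [-2.e-03  7.e-04 -1.e+00] F [ 0.76 -0.15 -1.2 ] M [-0.003 -0.015 -0.026] w 0.195
```

View pics/z17.png

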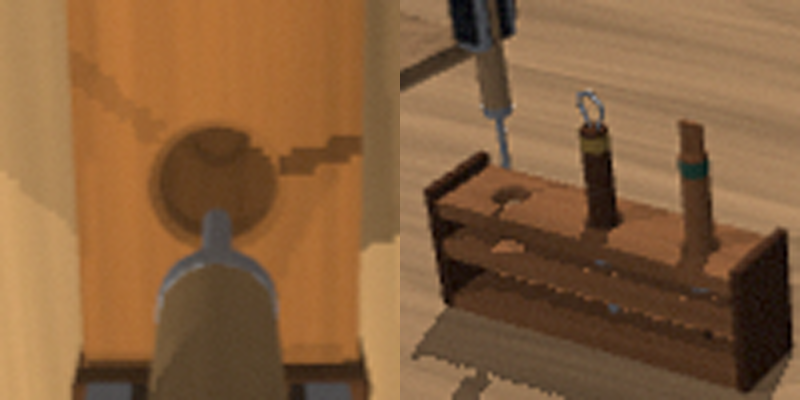

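```bash
python3 - <<'E'
from h import *
import pickle
D=pickle.load(open('c17.pkl','rb'));c,s=D['w'][1],D['s'][1]
print('hole',plane(c,230+212/4,160+182/4,.082))
print('tip',plane(c,284,213.75,.1002),tri(c,(284,213.75),s,(130+105/4,110+167/4)))
E
```

```text
hole [ 0.48047424 -0.27251025  0.082     ]
tip [ 0.48127845 -0.27317684  0.1002    ] (array([ 0.48122233, -0.27344116,  0.09918659]), np.float64(0.00016720702747861994))
```

Call:
{"op": "apply_moves", "data": {
  "increments": [
    [-0.4, 0, 6, 0, 0, 0, 1],
    [-0.3, 0, 8, 0, 0, 0, 1],
    [0, 0, 8, 0, 0, 0, 1],
    [0, 0, 8, 0, 0, 0, 1],
    [0, 0, 5, 0, 0, 0, 1],
    [0, 0, 1, 0, 0, 0, 1],
    [0, 0, 0, 0, 0, 0, 1],
    [0, 0, 0, 0, 0, 0, 1]
  ]
}}

```text
t: 33.55
eef_pos: [0.4796, -0.2734, 0.1507]
tool_rot: [-0.0, 1.0, -0.018, -0.001]
contact_force: [-0.5, -0.5, -0.3]
gripper_width: 0.191
```

```bash
python3 - <<'E'
from h import *
st()
E
```

```text
t33.55 pos [ 479.62 -273.36  150.66] yaw -2.11 z [-0.0024  0.001  -1.    ] F [-0.49 -0.47 -0.33] M [ 0.021  0.    -0.036] w 0.191
```

Call:
{"op": "apply_moves", "data": {
  "increments": [
    [0.5, 0, 3, 0, 0, 0, 1],
    [0, 0, 4, 0, 0, 0, 1],
    [0, 0, 4, 0, 0, 0, 1],
    [0, 0, 4, 0, 0, 0, 1],
    [0, 0, 4, 0, 0, 0, 1],
    [0, 0, 2, 0, 0, 0, 1],
    [0, 0, 0, 0, 0, 0, 1],
    [0, 0, 0, 0, 0, 0, 1]
  ]
}}

```text
t: 34.55
eef_pos: [0.4803, -0.2735, 0.1284]
tool_rot: [-0.0, 1.0, -0.018, -0.001]
contact_force: [-0.3, 0.5, 0.3]
gripper_width: 0.19
```

```bash
python3 - <<'E'
from h import *
st()
E
```

```text
t34.55 pos [ 480.29 -273.46  128.4 ] yaw -2.11 z [-1.9e-03  7.0e-04 -1.0e+00] F [-0.33  0.54  0.35] M [-0.01   0.004  0.006] w 0.190
```

Call:
{"op": "apply_moves", "data": {
  "increments": [
    [0, 0, 3, 0, 0, 0, 1],
    [0, 0, 4, 0, 0, 0, 1],
    [0, 0, 4, 0, 0, 0, 1],
    [0, 0, 4, 0, 0, 0, 1],
    [0, 0, 4, 0, 0, 0, 1],
    [0, 0, 3, 0, 0, 0, 1],
    [0, 0, 1, 0, 0, 0, 1],
    [0, 0, 0, 0, 0, 0, 1]
  ]
}}

```text
t: 35.55
eef_pos: [0.4803, -0.2734, 0.1037]
tool_rot: [-0.0, 1.0, -0.018, -0.001]
contact_force: [-0.3, 0.3, -0.8]
gripper_width: 0.192
```

```bash
python3 - <<'E'
from h import *
st()
E
```

```text
t35.55 pos [ 480.25 -273.43  103.72] yaw -2.10 z [-2.e-03  8.e-04 -1.e+00] F [-0.28  0.26 -0.75] M [ 0.055 -0.055  0.03 ] w 0.192
```

Another 2.5 mm to seat it. I'll creep down and watch the force.

Call:
{"op": "apply_moves", "data": {
  "increments": [
    [0, 0, 0.7, 0, 0, 0, 1],
    [0, 0, 0.7, 0, 0, 0, 1],
    [0, 0, 0.7, 0, 0, 0, 1],
    [0, 0, 0.3, 0, 0, 0, 1],
    [0, 0, 0, 0, 0, 0, 1],
    [0, 0, 0, 0, 0, 0, 1],
    [0, 0, 0, 0, 0, 0, 1],
    [0, 0, 0, 0, 0, 0, 1]
  ]
}}

```text
t: 36.55
eef_pos: [0.4805, -0.2736, 0.1016]
tool_rot: [-0.0, 1.0, -0.018, -0.001]
contact_force: [-0.6, 0.0, -0.1]
gripper_width: 0.192
```

```bash
python3 - <<'E'
from h import *
st()
E
```

```text
t36.55 pos [ 480.52 -273.6   101.57] yaw -2.12 z [-1.3e-03  4.0e-04 -1.0e+00] F [-0.55  0.02 -0.07] M [0.039 0.041 0.048] w 0.192
```

Call:
{"op": "apply_moves", "data": {
  "increments": [
    [0, 0, 0.2, 0, 0, 0, 0.7],
    [0, 0, 0, 0, 0, 0, 0.4],
    [0, 0, 0, 0, 0, 0, 0],
    [0, 0, 0, 0, 0, 0, -0.5],
    [0, 0, 0, 0, 0, 0, -1],
    [0, 0, 0, 0, 0, 0, -1],
    [0, 0, 0, 0, 0, 0, -1],
    [0, 0, 0, 0, 0, 0, -1]
  ]
}}

```text
t: 37.55
eef_pos: [0.4808, -0.2737, 0.1017]
tool_rot: [-0.0, 1.0, -0.018, -0.0]
contact_force: [-0.8, 0.2, -0.5]
gripper_width: 1.004
```

```bash
python3 - <<'E'
from h import *
st();shot('wrist','w18.png')
E
```

```text
t37.55 pos [ 480.84 -273.69  101.66] yaw -2.11 z [-7.e-04  1.e-04 -1.e+00] F [-0.8   0.16 -0.48] M [-0.047 -0.001  0.035] w 1.004
```

View pics/w18.png

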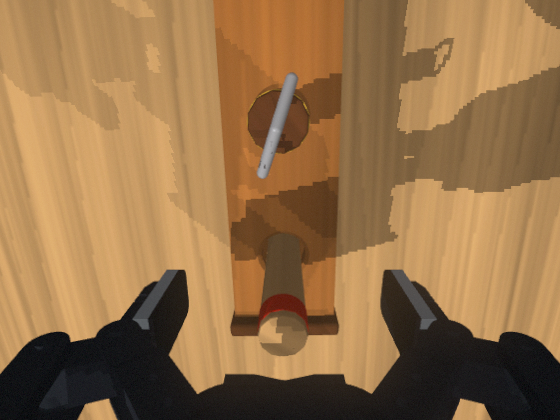

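The gripper is fully open and the tool stands free between the pads. Retracting straight up.

Call:
{"op": "apply_moves", "data": {
  "increments": [
    [0, 0, -8, 0, 0, 0, -1],
    [0, 0, -20, 0, 0, 0, -1],
    [0, 0, -30, 0, 0, 0, -1],
    [0, 0, -30, 0, 0, 0, -1],
    [0, 0, -25, 0, 0, 0, -1],
    [0, 0, -10, 0, 0, 0, -1],
    [0, 0, 0, 0, 0, 0, -1],
    [0, 0, 0, 0, 0, 0, -1]
  ]
}}

```text
t: 38.6
eef_pos: [0.4803, -0.2732, 0.2297]
tool_rot: [-0.0, 1.0, -0.018, -0.001]
contact_force: [-0.1, -0.0, -0.2]
gripper_width: 1.005
```

```bash
python3 - <<'E'
from h import *
import pickle
st();im,c=shot('wrist','w19.png');s,cs=shot('scene','s19.png');t,ct=shot('top','t19.png')
a=cv2.resize(im[130:290,210:350,::-1],(400,457),interpolation=2);b=cv2.resize(s[120:210,130:240,::-1],(400,327),interpolation=2)
o=np.zeros((457,800,3),np.uint8);o[:,:400]=a;o[:327,400:]=b;cv2.imwrite('pics/z19.png',o)
pickle.dump(dict(w=(im,c)),open('c19.pkl','wb'))
s0=pickle.load(open('c0.pkl','rb'))['scene'][0]
b0=cv2.resize(s0[120:210,130:240,::-1],(400,327),interpolation=2);b1=cv2.resize(s[170:290,260:400,::-1],(400,327),interpolation=2);cv2.imwrite('pics/z19b.png',np.hstack([b0,b1]))
E
```

```text
t38.60 pos [ 480.35 -273.24  229.71] yaw -2.08 z [-1.3e-03  5.0e-04 -1.0e+00] F [-0.11 -0.01 -0.18] M [0.025 0.019 0.01 ] w 1.005
```

View pics/z19.png

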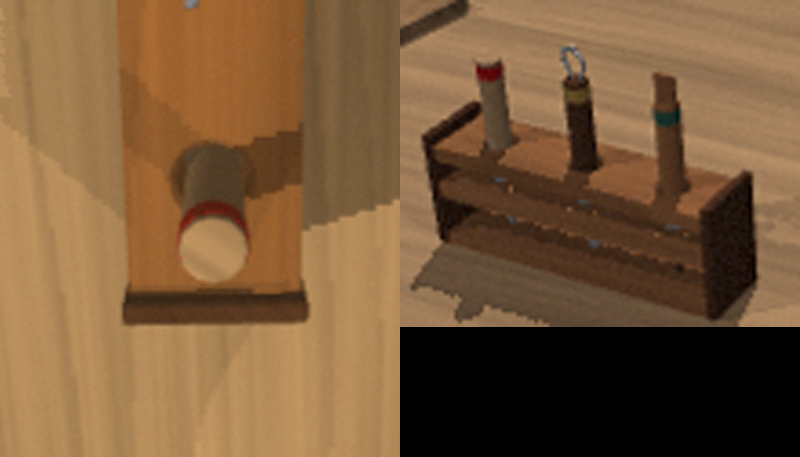

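View pics/z19b.png

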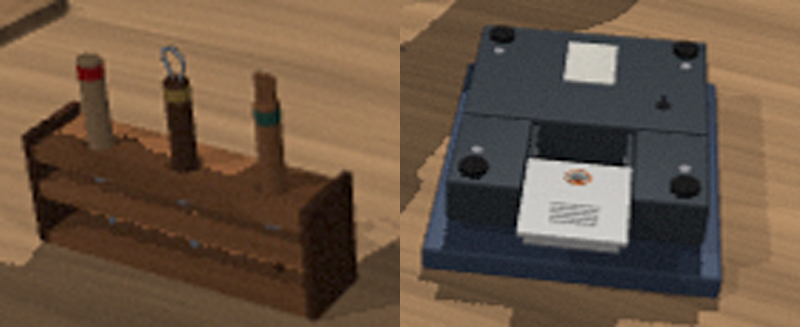

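View pics/t19.png

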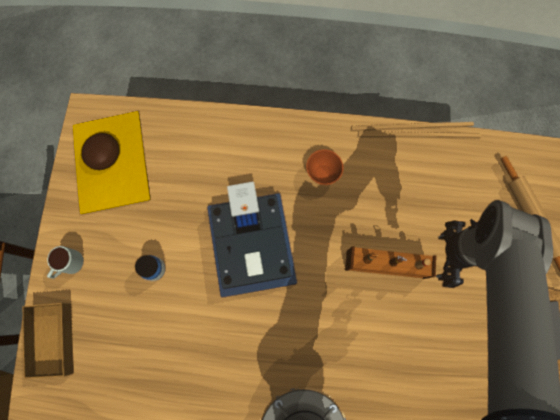

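```bash
python3 - <<'E'
from h import *
import pickle
s0,cs=pickle.load(open('c0.pkl','rb'))['scene'];s1=cv2.imread('pics/s19.png')[:,:,::-1]
for s in(s0,s1):
    h=cv2.cvtColor(np.ascontiguousarray(s),cv2.COLOR_RGB2HSV)[125:160,140:170]
    m=((h[...,0]<6)|(h[...,0]>172))&(h[...,1]>150)&(h[...,2]>60);y,x=np.nonzero(m);print(len(x),x.mean()+140,y.mean()+125)
im,c=pickle.load(open('c19.pkl','rb'))['w'];print('top',plane(c,210+213/400*140,130+248/457*160,.147))
E
```

```text
22 154.36363636363637 139.6818181818182
24 154.20833333333334 139.79166666666666
top [ 0.48157104 -0.27312301  0.147     ]
```

```bash
python3 -c "
from station import bot
print(bot.hand_in())"
```

```text
the job is handed in; nothing more can be done
None
```

I opened the battery door with the pin tool, stood the tool back in its own hole in the rack, and handed the job in at about 39 s of the 72 s allowed. The hand-in gives no verdict.

- **Catch:** I held it down with the pin at a measured 7.5 to 10 N throughout the slide, against the 14 N limit. Sideways force never read above about 4 N. I read forces only once per move call (about every second), so brief peaks between readings would not show.
- **Door:** Against the scale's feet, it measured about 49 mm out, where 50 mm is fully open. Pushing a little harder at the end did not widen the gap, so I took it to be at its stop.
- **Pin tool:** It stands upright in its hole. The handle top is within about 1 mm of where it started, and the red band is within 0.2 px in the scene view. The gripper is open and about 130 mm clear.
- **Other tools, jar and bowl:** By eye they look unmoved in the last pictures; I did not measure them.
- **Disagreements:** Before I put the tool back, the wrist camera and the recorded grasp position differed by about 3 mm on where to lower it. I followed the camera's view of the hole, and it went in without resistance. An attempt to measure the door against two of the feet failed in shadow, so the 49 mm comes mainly from the front foot.

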